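# Bring the clinic scale down off its wedges and check it

### The arm

A 6-joint arm with a two-finger parallel gripper is mounted at the origin on the work surface. World frame = base frame: x ahead of the robot, y to its left, z up, the work surface at z = 0. Lengths are in m, angles in rad, forces in N, time in s.
With the tool pointing down it reaches from about 0.3 to 0.875 m from the base axis. Payload 6.4 kg.
Tool frame: the origin (TCP) lies at the very end of the fingers, on their centre line; the grasp point (between the pads) lies 19 mm behind it (grip_depth is the distance from the TCP to the grasp point, in m); x points along the fingers, y is the direction in which the jaws open and shut, and the axes are right-handed (so a half turn about x gives the same grasp; the last joint's range is limited). The gripper opens to 85 mm and grips with 20 to 120 N. Pads are 22 mm wide; open, the fingers measure 114 mm over their backs; the gripper's body (76 mm by 85 mm) begins 54 mm behind the grasp point. The pads swing forward as they close: fully open they stand 13 mm farther back than shut.
Start: joints at [-1.552, 0.181, 1.607, -0, 1.354, -0.206], TCP at [0.128, -0.561, 0.231] pointing down, gripper open.
Joint ranges: [-2.99, 2.99], [-0.89, 2.07], [0.3, 2.58], [-1.14, 4.28], [0, 2.63], [-3.12, 3.12]. Speed limits (rad/s): [2.57, 2.57, 3.01, 3.14, 3.14, 3.14].

### API

Orientations are given as a unit quaternion [x, y, z, w].
In Python, from station import * gives the robot as it stands.
- The arm moves only by the tool play_rows, never from a script. Its argument "rows" is a list of rows, each a list of 3 entries, a list of its own where there are three numbers: the closure, from 0 (fully open) to 1 (shut), then the shift along the tool's x, y, z in cm, then the turn about the tool's x in degrees. In form: [[jaw, [dx, dy, dz], turn], ...]. A call has 1 to 12 rows; each row is the pose to reach, as a shift and turn from the pose commanded when the call began, along the tool's axes at that moment; what a row does not reach only later rows make up. A row lasts 1/8 s, in which the tool goes at most 62.5 mm and 10.7 degrees, less where a joint would pass 70% of its speed; a pose out of reach is approached as far as the arm can. A call with a gripper value outside its range is refused whole. The fingers move at their own pace and stop on an object; "squeeze" is the grip in N (left out, the last holds). Time passes only in rows, so rows that repeat a pose let the fingers close. It gives the time, the measured TCP pose, the force and the opening at its end, in the units of the state.
- state(): the state, without advancing time (a new reading comes with each control period).
- read_camera(name): name is "side" or "top" or "wrist"; returns a dict with "frame" (384x512x3 uint8, blue, green, red), "range_z" (384x512 float32, m along the optical axis (not along the pixel's ray), 0 where there is no reading), "mtx" (3x3 intrinsics, pixels), "R" (3x3) and "t" (3): a world point X has camera coordinates R X + t. Camera axes: x right, y down, z forward; pixel columns grow to the right and rows downward; lengths in m; the calibration is good to about 2 mm. A picture is of the moment at which its call begins.
- job_done(): hands the job in, once; it reports no verdict.
Trained networks look in a picture, given as the dict that the camera call returned (one of the last four; its "shot" number tells which), for a name from the list of things; names that differ only in an ending like _2 or _b are one class to them, and where a whole thing is asked for, a point or a joint stands for the part that bears it (a point fixed in the world has none). Each returns a list of dicts, best first, with "score" (0 to 1); they miss things now and then, are a little off and sometimes report something else, mostly with a low value. They report only what shows in the picture. A call takes as long as a camera call. They do not tell look-alikes from the thing itself.
- regions_of(picture, label): "region" (384x512 bool, what is visible of it).
- pinpoint(picture, label): "point" ([x, y, z] in m, in world coordinates, good to about 4 mm: a listed point, or the origin of a listed thing).
The state is a dict: "clock": time; "joint_pos": joint angles; "dq": joint speeds; "joint_torque": joint torques, N m; "eef_pos": TCP position; "tcp_rot": TCP orientation; "contact_force": force on the tool from outside, world axes, zero at the start; "torque": the same for the moment, N m; "grip_width": finger opening in m.
Only numpy, scipy, OpenCV 4.12 (cv2) and the standard library are available. Lean on these libraries where they do the work, as an engineer would, in place of code of your own. Each camera call takes 0.05 s, during which the arm holds its last target.

### The job

The steel plate of the animal scale has been propped up on two wooden wedges: work them back out in small tugs, turn and turn about, so that the heavy plate comes down onto its rails without ever leaning more than 4 degrees, and lay both wedges flat in the white tray. Only once the plate is down, stand all the check weights there are (two to four) upright and wholly on the plate, ready for the check. Leave the jar, the bowl and the clipper box where they are.

Things in the scene. Friction and masses are not known exactly. Their poses are not given: they have to be found in the camera images.
- plate_top (a point): centre of the top face of the scale's heavy steel weighing plate (2 to 3 kg), 180 mm along x, 240 along y, 14 thick; z up. Its +x side has a low display housing (34 mm high, 103 to 153 mm from the centre); the wedges stick out on its -x side. It moves only up and down and leans sideways about its x. Lowered onto its two rails, its top is 26 mm and its underside 12 mm above the table
- carriage (a joint): height of the middle of the weighing plate above its lowered place, m: 0 when it lies on both rails, 0.018 to 0.024 at the start. It sinks about 3 mm at a wedge for each 10 mm that wedge is drawn out; a wedge takes 8 to 20 N to draw
- wedge1_grip (a point): wooden wedge, 155 mm long, 30 wide: thick end 45 mm long, 40 high, flat-topped, then a 110 mm taper down to 6 mm. Point: middle of the thick end, half-way up (20 mm above the underside), 132 mm from the tip; x points to the thin end, z up. At the start it lies on the table, square to the plate's edge within 3 degrees, 80 to 96 mm of it under the plate on its -y side, 65 mm off its middle line
- wedge2_grip (a point): the second wedge, the same shape and point, under the plate's +y side, 65 mm (within 5) off its middle line
- tray: empty open white tray fixed to the table, 210 mm along x, 180 mm along y, 22 mm high, walls 4 mm, floor 4 mm thick; origin under its centre, z up. It takes both wedges side by side along its x
- weight1_mid (a point): brass check weight, 0.5 kg, 52 mm high: round body 60 mm in diameter, 22 high, then a neck 16 in diameter, then from 32 to 52 mm a knob 24 in diameter to hold it by. Point: on its axis, half-way up (26 mm); z up the axis to the knob. It stands on the paper pad on the table. Two to four weights are there; those absent have no pose
- weight2_mid (a point): another check weight, the same. Two to four weights are there; those absent have no pose
- weight3_mid (a point): another check weight, the same. Two to four weights are there; those absent have no pose
- weight4_mid (a point): another check weight, the same. Two to four weights are there; those absent have no pose
- jar: bystander: lidded jar, 68 mm in diameter, 85 mm high; origin under its centre
- bowl: bystander: steel feeding bowl, 90 mm in diameter, 36 mm high; origin under its centre
- caddy: bystander: clear open box with clippers, 100 x 140 x 35 mm; origin under its centre
Mind the look-alikes: they are no part of the job. What is shaped like the part that bears weight4_mid but turquoise is not meant. Leave any blue look-alike of the part that bears weight3_mid alone.

How it is judged:
On the way:
1. the plate lies level on its rails (value of joint carriage below 0.003 m and angle between plate_top's own z axis and vertical below 0.02 rad), for 0.2 s.
At the end, for the whole second after the job is handed in: The plate is down on its rails (within 3 mm) and level; the thick end of each wedge lies in the tray, at rest; every weight present stands upright on the plate, its axis at least 24 mm inside every edge, at rest (all of step 1 and x of wedge1_grip in the frame of tray between -0.095 and 0.095 m and y of wedge1_grip in the frame of tray between -0.08 and 0.08 m and z of each of wedge1_grip, wedge2_grip in the frame of tray below 0.036 m and linear speed of each of wedge1, wedge2, weight1, weight2, weight3, weight4 below 0.02 m/s and x of wedge2_grip in the frame of tray between -0.095 and 0.095 m and y of wedge2_grip in the frame of tray between -0.08 and 0.08 m and x of weight1_mid in the frame of plate_top between -0.066 and 0.066 m and y of weight1_mid in the frame of plate_top between -0.096 and 0.096 m and z of weight1_mid in the frame of plate_top between 0.02 and 0.032 m and angle between each of weight1_mid, weight2_mid, weight3_mid, weight4_mid's own z axis and vertical below 0.1 rad and x of weight2_mid in the frame of plate_top between -0.066 and 0.066 m and y of weight2_mid in the frame of plate_top between -0.096 and 0.096 m and z of weight2_mid in the frame of plate_top between 0.02 and 0.032 m and x of weight3_mid in the frame of plate_top between -0.066 and 0.066 m and y of weight3_mid in the frame of plate_top between -0.096 and 0.096 m and z of weight3_mid in the frame of plate_top between 0.02 and 0.032 m and x of weight4_mid in the frame of plate_top between -0.066 and 0.066 m and y of weight4_mid in the frame of plate_top between -0.096 and 0.096 m and z of weight4_mid in the frame of plate_top between 0.02 and 0.032 m); the robot touches nothing.
It fails at once if the plate leans more than 4 degrees (angle between plate_top's own z axis and vertical above 0.07 rad).
It fails at once if a weight is set on the plate while it is still propped up (value of joint carriage above 0.005 m and contact force between any of weight1, weight2, weight3, weight4 and plate above 1 N).
It fails at once if the jar, the bowl or the clipper box is shifted by more than 30 mm (distance of any of jar, bowl, caddy from where it was at the start of the episode above 0.03 m).
Of weight1, weight2, weight3, weight4 only 2 to 4 are there at a start; the rules pass over those that are not, and their reading is None.
At some moment in a run one of weight1, weight2, weight3, weight4 may be knocked a few centimetres aside while the robot is not near it.
Once in a run the grip may slacken for a moment while it holds something.
It also fails if it takes over 208 s, if anything falls off the work surface, if the arm or the gripper's body presses on something with over 40 N, if the wrist force passes 120 N, or if a joint passes its speed limit or range.

## Working session

There is one attempt and no reset: what is moved stays moved. The work goes in short steps, Python scripts to look and compute and a tool call to move; the robot and the scene stay as the last step left them, time stands still between calls to the robot, and variables do not carry over. Pictures are saved under pics/ and viewed, and the job is handed in when it is done.

Besides the shell and the picture viewer there is one more tool, called after "Call:" in YAML: its name, and indented under it one key for each argument. play_rows: Moves the arm, as the interface text tells. Its arguments: {"type":"object","properties":{"rows":{"type":"array"},"squeeze":{"type":"number"}},"required":["rows"]}

```bash
ls; mkdir -p pics
python3 - <<'E'
from station import *
import cv2
s=state();print(s)
for n in ["side","top","wrist"]:
    p=read_camera(n);cv2.imwrite(f"pics/{n}0.png",p["frame"]);print(n,p["mtx"].tolist(),p["R"].round(3).tolist(),p["t"].round(3).tolist())
    if n=="top":
        for l in ["plate_top","wedge1_grip","wedge2_grip","tray","weight1_mid","jar","bowl","caddy"]:
            print(l,[(round(d["score"],2),d["point"]) for d in pinpoint(p,l)])
E
```

```text
pics
{'clock': 0.0, 'joint_pos': array([-1.55229398e+00,  1.81553748e-01,  1.60799151e+00, -4.19819094e-05,
        1.35377773e+00, -2.06279108e-01]), 'dq': array([-6.18949875e-04, -1.47604804e-03, -9.10426538e-05, -1.32616761e-03,
        9.51001746e-04, -9.48239672e-05]), 'joint_torque': array([-1.18215066e-03, -4.44865394e+01, -3.51340055e+01, -1.90440837e-04,
        9.07080132e-03,  2.06672115e-05]), 'eef_pos': array([ 0.12816918, -0.55997835,  0.23038497]), 'tcp_rot': array([ 0.70268781,  0.07991863, -0.70260196,  0.07869777]), 'contact_force': array([-0.26312352, -0.20493018, -0.65386023]), 'torque': array([-0.00331231, -0.00633129, -0.04577914]), 'grip_width': 0.08544109702032718}
side [[499.18490716533444, 0.0, 257.4047244508509], [0.0, 499.18490716533444, 193.1962652140854], [0.0, 0.0, 1.0]] [[-0.998, -0.069, 0.012], [-0.059, 0.741, -0.669], [0.037, -0.668, -0.744]] [0.564, 0.092, 1.354]
top [[399.4598283155785, 0.0, 253.5932372766037], [0.0, 399.4598283155785, 194.25719429356704], [0.0, 0.0, 1.0]] [[-0.02, -1.0, -0.016], [-0.99, 0.022, -0.142], [0.143, 0.013, -0.99]] [-0.001, 0.533, 1.111]
plate_top [(0.86, [0.5179, -0.0049, 0.0489])]
wedge1_grip [(0.55, [0.4703, 0.1281, 0.0166])]
wedge2_grip [(0.52, [0.5984, 0.1207, 0.023])]
tray [(0.63, [0.4497, 0.382, 0.0033]), (0.58, [0.703, 0.3832, 0.002])]
weight1_mid [(0.56, [0.4151, -0.3938, 0.0232])]
jar []
bowl []
caddy [(0.81, [0.3341, -0.2041, -0.0012])]
wrist [[274.99412469915967, 0.0, 254.7514309433518], [0.0, 274.99412469915967, 192.1968181000767], [0.0, 0.0, 1.0]] [[0.223, -0.975, 0.001], [-0.936, -0.214, 0.279], [-0.272, -0.063, -0.96]] [-0.575, -0.036, 0.379]
```

View pics/top0.png

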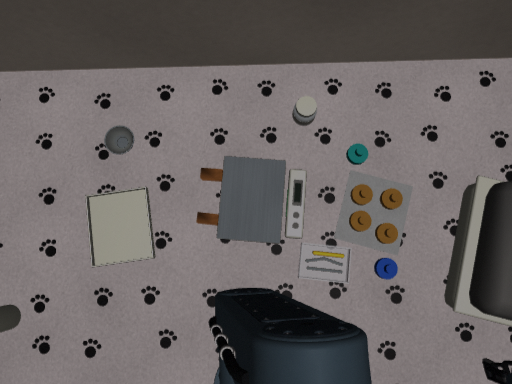

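View pics/side0.png

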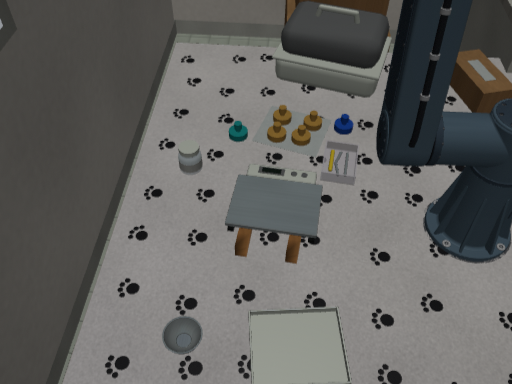

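View pics/wrist0.png

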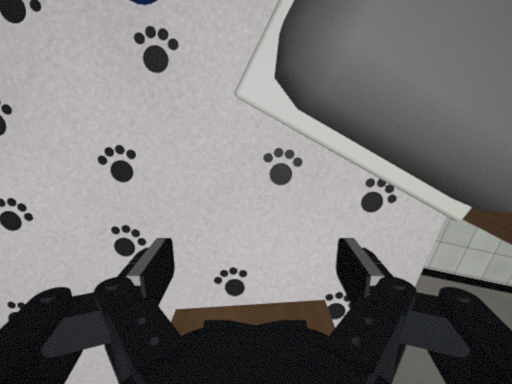

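Top: wedges at px (212,174) and (207,218), plate (252,200), tray (120,227), bowl (119,139), jar (305,110), caddy (324,262). Four brass weights are at (362,194), (392,198), (360,221) and (387,233). The turquoise (357,153) and blue (387,268) ones are look-alikes and get left alone. Next I measure precisely.

```bash
cat > h.py <<'E'
from station import *
import numpy as np, cv2
from scipy.spatial.transform import Rotation as Ro
def cloud(p):
    z=p["range_z"].astype(float);K=p["mtx"];v,u=np.indices(z.shape)
    c=np.stack([(u-K[0,2])/K[0,0]*z,(v-K[1,2])/K[1,1]*z,z],-1)
    return (c-p["t"])@p["R"],z>0
def proj(p,X):
    c=np.asarray(X)@p["R"].T+p["t"];q=c@p["mtx"].T;return q[...,:2]/q[...,2:]
def plane(X):
    A=np.c_[X[:,:2],np.ones(len(X))]
    for i in range(4):
        k=np.linalg.lstsq(A,X[:,2],rcond=None)[0];r=np.abs(A@k-X[:,2]);m=r<max(0.002,2*np.median(r));A,X=A[m],X[m]
    return k,len(X)
def st():
    s=state();R=Ro.from_quat(s["tcp_rot"]).as_matrix()
    print("t",round(s["clock"],2),"tcp",np.round(s["eef_pos"],4),"y",np.round(R[:,1],3),"z",np.round(R[:,2],3),"x",np.round(R[:,0],3),"F",np.round(s["contact_force"],1),"w",round(s["grip_width"],4),"j6",round(s["joint_pos"][5],2));return s,R
def lean(p):
    X,ok=cloud(p);m=cv2.erode(regions_of(p,"plate_top")[0]["region"].astype(np.uint8),np.ones((3,3)))>0
    Y=X[m&ok];k,n=plane(Y)
    Y=Y[abs(np.c_[Y[:,:2],np.ones(len(Y))]@k-Y[:,2])<.008]
    r=cv2.minAreaRect((Y[:,:2]*1000).astype(np.float32))
    print("plate slope",k[:2].round(4),"c",np.round(r[0],1),np.round(r[1],1),round(r[2],1),"z at c",round(k[0]*r[0][0]/1000+k[1]*r[0][1]/1000+k[2],4),n)
def rel(target,yaw_axis=None):
    """shift in tool axes (cm) to get TCP to target"""
    s,R=st();d=R.T@(np.asarray(target)-s["eef_pos"])*100;print("to",target,"-> cm",d.round(2));return d
E
python3 - <<'E'
from h import *
for n in ["top","side"]:
    p=read_camera(n);X,ok=cloud(p);lean(p)
    T=X[ok&(abs(X[...,2])<.012)&(X[...,0]>.3)&(X[...,0]<.75)&(abs(X[...,1])<.4)];print(n,"table",plane(T))
    for l in ["wedge1_grip","tray","weight1_mid","jar","bowl","caddy"]:
        for d in regions_of(p,l):
            m=d["region"]&ok;Y=X[m]
            if len(Y)<5: continue
            zt=np.percentile(Y[:,2],90);Z=Y[Y[:,2]>zt-.006];r=cv2.minAreaRect((Z[:,:2]*1000).astype(np.float32))
            print(l,round(d["score"],2),m.sum(),"ztop",zt.round(3),"rect",np.round(r[0],1),np.round(r[1],1),round(r[2],1))
    for l in ["wedge1_grip","tray","weight1_mid","weight4_mid","jar","bowl"]:
        print(l,[(round(d["score"],2),np.round(d["point"],3).tolist()) for d in pinpoint(p,l)])
E
```

```text
plate slope [-0.0065  0.0017] c [519.1  -4.7] [179.3 239.7] 84.1 z at c 0.0482 3253
top table (array([-1.89296371e-03, -1.68147271e-05,  2.17055804e-03]), 18009)
wedge1_grip 0.82 222 ztop 0.043 rect [466.6 122.3] [57.8 29.8] 83.1
tray 0.62 4565 ztop 0.015 rect [450.7 381.1] [209.9 182.3] 7.2
weight1_mid 0.94 374 ztop 0.052 rect [ 414.7 -390.5] [21.9 19.7] 88.7
jar 0.55 593 ztop 0.087 rect [ 776.5 -166.4] [57.3 57.1] 60.9
jar 0.5 235 ztop 0.043 rect [466.5 122.5] [60.  29.9] 81.7
bowl 0.92 674 ztop 0.036 rect [704.9 382.3] [85.9 86.7] 17.7
caddy 0.75 1823 ztop 0.034 rect [ 334.8 -208.4] [140.3 100. ] 82.5
wedge1_grip [(0.63, [0.469, 0.131, 0.016]), (0.32, [0.599, 0.124, 0.022])]
tray [(0.88, [0.453, 0.378, 0.001])]
weight1_mid [(0.57, [0.411, -0.392, 0.027]), (0.39, [0.47, 0.133, 0.017])]
weight4_mid [(0.69, [0.53, -0.324, 0.03]), (0.59, [0.65, -0.325, 0.022])]
jar [(0.69, [0.776, -0.163, -0.003])]
bowl [(0.97, [0.704, 0.383, 0.002])]
plate slope [-0.0068 -0.0014] c [519.   -2.9] [182.6 234.3] 83.6 z at c 0.0461 2891
side table (array([-0.00285669,  0.00140517,  0.0008093 ]), 18099)
wedge1_grip 0.67 298 ztop 0.041 rect [466.5 124.6] [59.5 28.3] 83.0
tray 0.75 7148 ztop 0.009 rect [451.6 381.3] [210.3 182. ] 6.9
weight1_mid 0.86 258 ztop 0.048 rect [ 420.1 -360.6] [80. 24.] 77.9
jar 0.88 704 ztop 0.085 rect [ 777.5 -164.8] [57.8 61.4] 17.0
bowl 0.89 1138 ztop 0.034 rect [707.1 383.8] [84.9 84.3] 59.0
caddy 0.61 1402 ztop 0.032 rect [ 334.3 -207.1] [148.5  99.6] 82.3
wedge1_grip [(0.73, [0.465, 0.127, 0.022])]
tray [(0.57, [0.446, 0.384, 0.002])]
weight1_mid [(0.52, [0.415, -0.393, 0.028])]
weight4_mid [(0.76, [0.527, -0.327, 0.027]), (0.68, [0.651, -0.322, 0.027])]
jar [(0.98, [0.775, -0.167, -0.001])]
bowl [(0.87, [0.71, 0.382, 0.001]), (0.68, [0.519, -0.005, 0.048])]
```

```bash
cat >> h.py <<'E'
def go(target,ydir=None):
    """print shift in tool cm and turn about tool x to bring y axis to +-ydir (world xy)"""
    s,R=st();d=R.T@(np.asarray(target)-s["eef_pos"])*100
    out=[]
    if ydir is not None:
        yd=np.array([*ydir,0.])/np.linalg.norm(ydir)
        for sg in (1,-1):
            l=R.T@(yd*sg);out.append(round(np.degrees(np.arctan2(l[2],l[1])),1))
    print("shift cm",d.round(2),"turn",out)
E
python3 - <<'E'
from h import *
go([.467,.126,.15],[.995,-.1])
go([.60,.11,.15],[.995,-.1])
p=read_camera("wrist");s=state();R=Ro.from_quat(s["tcp_rot"]).as_matrix()
C=-p["R"].T@p["t"];print("cam in tool",R.T@(C-s["eef_pos"]),"fwd",R.T@p["R"][2],"right",R.T@p["R"][0])
p=read_camera("top");X,ok=cloud(p)
for l in ["wedge2_grip","weight1_mid"]:
  for d in regions_of(p,l): 
    Y=X[d["region"]&ok];print(l,d["score"],Y.mean(0).round(3))
# direct wedge2: cut
m=ok&(X[...,2]>.034)&(X[...,2]<.05)&(X[...,1]>.10)&(X[...,1]<.2)&(X[...,0]>.4)&(X[...,0]<.68)
n,L,stt,_=cv2.connectedComponentsWithStats(m.astype(np.uint8))
for i in range(1,n):
    Y=X[L==i]
    if len(Y)>20: r=cv2.minAreaRect((Y[:,:2]*1000).astype(np.float32));print(len(Y),np.round(r[0],1),np.round(r[1],1),round(r[2],1),Y[:,1].min(),Y[:,1].max())
E
```

```text
t 1.95 tcp [ 0.1282 -0.5605  0.2313] y [ 0.223 -0.975 -0.   ] z [-0.975 -0.223  0.   ] x [-0. -0. -1.] F [0.  0.1 0.7] w 0.0853 j6 -0.21
shift cm [  8.13 -59.37 -48.33] turn [np.float64(-71.4), np.float64(108.6)]
t 1.95 tcp [ 0.1282 -0.5605  0.2313] y [ 0.223 -0.975 -0.   ] z [-0.975 -0.223  0.   ] x [-0. -0. -1.] F [0.  0.1 0.7] w 0.0853 j6 -0.21
shift cm [  8.13 -54.85 -60.94] turn [np.float64(-71.4), np.float64(108.6)]
cam in tool [-0.14283568 -0.00055534 -0.07129828] fwd [9.60303217e-01 6.59614574e-04 2.78957517e-01] right [-7.82496213e-04  9.99999640e-01  3.29151534e-04]
wedge2_grip 0.73 [0.594 0.112 0.039]
weight1_mid 0.61 [ 0.414 -0.388  0.029]
153 [597.6 121.4] [41.7 29.9] 88.6 0.10056621784970501 0.1425682709690263
192 [467.4 126.3] [52.5 29.9] 82.4 0.1015486362242018 0.15359899119990877
```

Call:
play_rows:
  rows:
    - [0.4,[0,-59.5,-48.5],-71.4]
    - [0.4,[0,-59.5,-48.5],-71.4]
    - [0.4,[0,-59.5,-48.5],-71.4]
    - [0.4,[0,-59.5,-48.5],-71.4]
    - [0.4,[0,-59.5,-48.5],-71.4]
    - [0.4,[0,-59.5,-48.5],-71.4]
    - [0.4,[0,-59.5,-48.5],-71.4]
    - [0.4,[0,-59.5,-48.5],-71.4]
    - [0.4,[0,-59.5,-48.5],-71.4]
    - [0.4,[0,-59.5,-48.5],-71.4]
    - [0.4,[0,-59.5,-48.5],-71.4]
    - [0.4,[0,-59.5,-48.5],-71.4]
  squeeze: 60

```text
clock: 3.65
eef_pos: [0.4613, 0.114, 0.2317]
tcp_rot: [0.524, 0.474, -0.524, 0.475]
contact_force: [0.6, -1.0, 0.7]
grip_width: 0.0513
```

Call:
play_rows:
  rows:
    - [0.4,[0,0,0],0]
    - [0.4,[0,0,0],0]

```text
clock: 3.9
eef_pos: [0.4602, 0.1118, 0.231]
tcp_rot: [-0.524, -0.475, 0.524, -0.475]
contact_force: [0.8, -0.2, 0.0]
grip_width: 0.0511
```

Run:
```python
from h import *
go([.467,.13,.07],[.995,-.1])
```

```text
t 3.9 tcp [0.4602 0.1118 0.231 ] y [ 0.995 -0.098 -0.001] z [-0.098 -0.995  0.001] x [-0.001 -0.    -1.   ] F [ 0.8 -0.2  0. ] w 0.0511 j6 0.09
shift cm [16.1   0.52 -1.89] turn [np.float64(0.1), np.float64(-179.9)]
```

```bash
cat >> h.py <<'E'
def tops(p,zlo=.034,zhi=.046,box=(.35,.72,.09,.30),minpx=60,pr=True):
    X,ok=cloud(p)
    m=ok&(X[...,2]>zlo)&(X[...,2]<zhi)&(X[...,0]>box[0])&(X[...,0]<box[1])&(X[...,1]>box[2])&(X[...,1]<box[3])
    n,L,_,_=cv2.connectedComponentsWithStats(m.astype(np.uint8));o=[]
    for i in range(1,n):
        Y=X[L==i]
        if len(Y)>minpx:
            r=cv2.minAreaRect((Y[:,:2]*1000).astype(np.float32));o.append((Y,r))
            if pr: print(len(Y),"c",np.round(r[0],1),np.round(r[1],1),round(r[2],1),"z",np.percentile(Y[:,2],50).round(4),"ymin/max",np.percentile(Y[:,1],[1,99]).round(4))
    return o
E
python3 - <<'E'
from h import *
p=read_camera("wrist");cv2.imwrite("pics/w1.png",p["frame"]);tops(p,.038);lean(p)
for l in["wedge1_grip"]: print([(round(d["score"],2),np.round(d["point"],3).tolist()) for d in pinpoint(p,l)])
E
```

```text
1046 c [598.3 115.4] [52.5 30.6] 85.4 z 0.0404 ymin/max [0.0909 0.1412]
1044 c [468.4 125.2] [54.7 30. ] 82.8 z 0.0403 ymin/max [0.0996 0.1526]
98 c [441.3  92.6] [ 2.7 60.1] 85.3 z 0.0433 ymin/max [0.0901 0.096 ]
plate slope [-0.005  -0.0005] c [519.9  -3.8] [178.2 235.9] 84.1 z at c 0.0477 16493
[]
```

View pics/w1.png

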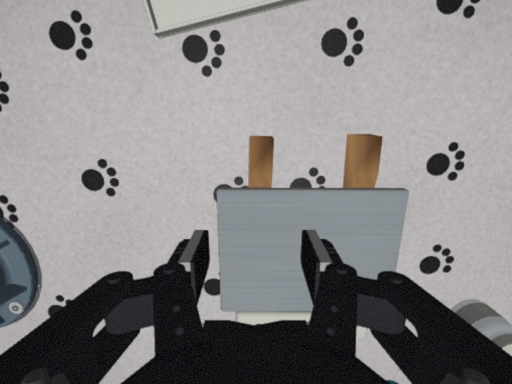

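Call:
play_rows:
  rows:
    - [0.4,[10,0.7,-1.9],0]
    - [0.4,[10,0.7,-1.9],0]
    - [0.4,[16,0.7,-1.9],0]
    - [0.4,[20,0.7,-1.9],0]
    - [0.4,[22.2,0.7,-1.9],0]
    - [0.4,[22.2,0.7,-1.9],0]
    - [0.4,[22.2,0.7,-1.9],0]
  squeeze: 60

```text
clock: 4.92
eef_pos: [0.4704, 0.1292, 0.0105]
tcp_rot: [0.525, 0.474, -0.524, 0.474]
contact_force: [0.3, -0.0, 0.2]
grip_width: 0.0512
```

Run:
```python
from h import *
go([.469,.13,.008],[.995,-.1])
p=read_camera("wrist");cv2.imwrite("pics/w2.png",p["frame"]);tops(p,.038,.043)
p=read_camera("side");cv2.imwrite("pics/s2.png",cv2.resize(p["frame"][150:300,180:350],None,fx=4,fy=4))
```

```text
t 4.92 tcp [0.4704 0.1292 0.0105] y [ 0.995 -0.101  0.002] z [-0.101 -0.995 -0.   ] x [ 0.002  0.    -1.   ] F [ 0.3 -0.   0.2] w 0.0512 j6 0.13
shift cm [ 0.25 -0.15 -0.06] turn [np.float64(-0.1), np.float64(179.9)]
1728 c [584.2 116. ] [14.7 53.8] 8.8 z 0.0401 ymin/max [0.0907 0.1424]
6136 c [468.5 126.3] [54.1 30.2] 82.9 z 0.0402 ymin/max [0.1013 0.1534]
181 c [444.8 133. ] [ 6.4 23.6] 9.6 z 0.0406 ymin/max [0.1219 0.1441]
172 c [496.4 128.2] [22.7  6.3] 66.9 z 0.0405 ymin/max [0.1169 0.1382]
70 c [413.4  96.2] [5.9 1.8] 5.5 z 0.0409 ymin/max [0.0951 0.0973]
```

View pics/w2.png

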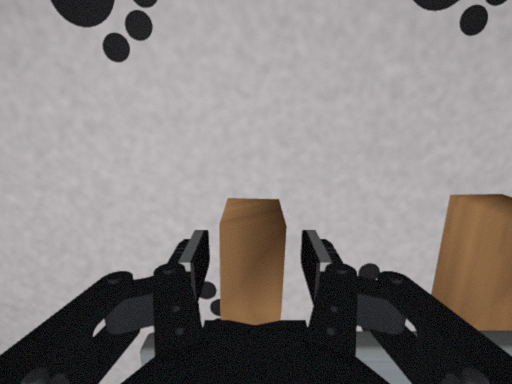

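View pics/s2.png

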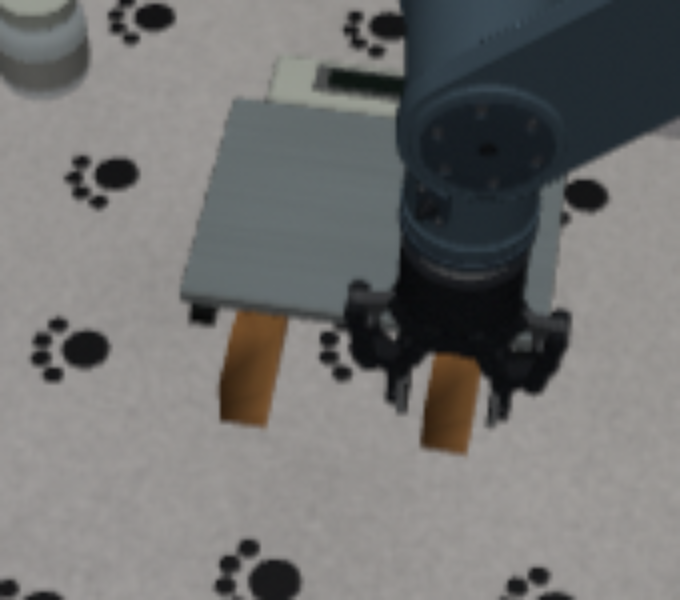

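Call:
play_rows:
  rows:
    - [1,[0,-0.1,0],0]
    - [1,[0,-0.1,0],0]
    - [1,[0,-0.1,0],0]
    - [1,[0,-0.1,0],0]
    - [1,[0,-0.1,-0.3],0]
    - [1,[0,-0.1,-0.6],0]
    - [1,[0,-0.1,-1.0],0]
    - [1,[0,-0.1,-1.0],0]
  squeeze: 70

```text
clock: 6.02
eef_pos: [0.4705, 0.1382, 0.0106]
tcp_rot: [-0.524, -0.473, 0.524, -0.476]
contact_force: [-2.4, -13.1, 8.7]
grip_width: 0.029
```

Run:
```python
from h import *
st()
p=read_camera("wrist");tops(p,.038,.043);p=read_camera("top");lean(p);tops(p);p=read_camera("side");lean(p)
```

```text
t 6.03 tcp [0.4705 0.1382 0.0106] y [ 0.995 -0.099  0.002] z [-0.099 -0.995  0.003] x [ 0.002 -0.003 -1.   ] F [ -2.4 -13.1   8.7] w 0.029 j6 0.15
6176 c [470.3 134.7] [53.9 42.2] 84.4 z 0.0402 ymin/max [0.1096 0.1615]
1944 c [585.3 115.9] [16.1 54.6] 8.7 z 0.0402 ymin/max [0.0907 0.1429]
90 c [414.   96.3] [9.  2.5] 12.7 z 0.0401 ymin/max [0.0945 0.0974]
plate slope [ 0.0125 -0.0026] c [519.3  -4.4] [176.1 235.4] 84.1 z at c 0.0468 3218
181 c [597.1 115.4] [53.3 30.2] 85.5 z 0.0405 ymin/max [0.0924 0.142 ]
plate slope [ 0.0128 -0.0014] c [518.8  -1.1] [179.6 233.4] 83.6 z at c 0.0446 1486
```

Call:
play_rows:
  rows:
    - [0.4,[0,0,0],0]
    - [0.4,[0,0,0],0]
    - [0.4,[-2,0,0],0]
    - [0.4,[-5.5,0,0],0]
    - [0.4,[-6,6,0.4],0]
    - [0.4,[-6,12.9,0.7],0]
    - [0.4,[-6,12.9,0.7],0]
    - [0.4,[-3,12.9,0.7],0]
    - [0.4,[0,12.9,0.7],0]
    - [0.4,[0,12.9,0.7],0]

```text
clock: 7.52
eef_pos: [0.5936, 0.1206, 0.0064]
tcp_rot: [-0.522, -0.476, 0.526, -0.473]
contact_force: [0.0, 0.3, 0.8]
grip_width: 0.0515
```

Run:
```python
from h import *
p=read_camera("wrist");tops(p,.038,.043);go([.5986,.1191,.009],[.995,-.1])
p=read_camera("top");lean(p);cv2.imwrite("pics/w3.png",read_camera("wrist")["frame"])
```

```text
1675 c [483.9 131.5] [55.2 14.3] 69.6 z 0.0399 ymin/max [0.1082 0.158 ]
6072 c [598.7 117.7] [50.4 30.2] 85.1 z 0.0403 ymin/max [0.0954 0.1426]
192 c [568.2 124.6] [ 6.3 23.3] 10.3 z 0.0406 ymin/max [0.113  0.1355]
199 c [619.9 119.4] [23.3  6.4] 67.4 z 0.0405 ymin/max [0.1076 0.1297]
t 7.58 tcp [0.5953 0.1207 0.0083] y [ 0.995 -0.099 -0.003] z [-0.099 -0.995  0.   ] x [-0.003  0.    -1.   ] F [0.4 0.2 0.5] w 0.051 j6 0.1
shift cm [-0.07  0.34  0.12] turn [np.float64(0.0), np.float64(-180.0)]
plate slope [ 0.0127 -0.0023] c [518.6  -5.5] [173.6 232.5] 84.2 z at c 0.0468 3142
```

View pics/w3.png

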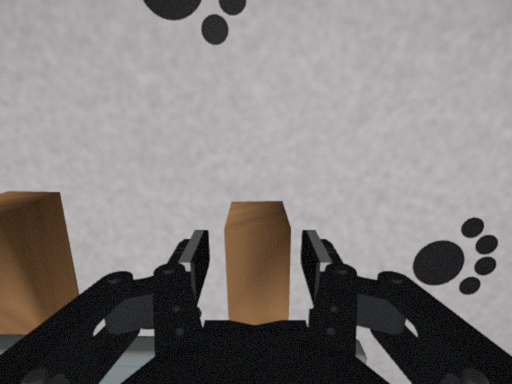

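Call:
play_rows:
  rows:
    - [0.4,[-0.2,0.3,0],0]
    - [1,[-0.2,0.3,0],0]
    - [1,[-0.2,0.3,0],0]
    - [1,[-0.2,0.3,0],0]
    - [1,[-0.2,0.3,0],0]
    - [1,[-0.2,0.3,-0.4],0]
    - [1,[-0.2,0.3,-0.8],0]
    - [1,[-0.2,0.3,-1.2],0]
    - [1,[-0.2,0.3,-1.6],0]
    - [1,[-0.2,0.3,-2.0],0]
    - [1,[-0.2,0.3,-2.0],0]

```text
clock: 9.1
eef_pos: [0.6032, 0.1375, 0.0125]
tcp_rot: [-0.524, -0.473, 0.525, -0.476]
contact_force: [-0.8, -9.0, 5.7]
grip_width: 0.0288
```

Run:
```python
from h import *
st();p=read_camera("wrist");tops(p,.038,.043);p=read_camera("top");lean(p)
```

```text
t 9.1 tcp [0.6032 0.1375 0.0125] y [ 0.995 -0.1    0.002] z [-0.1   -0.995  0.003] x [ 0.002 -0.003 -1.   ] F [-0.8 -9.   5.7] w 0.0288 j6 0.14
6030 c [602.5 132.7] [54.8 42. ] 84.0 z 0.0403 ymin/max [0.1077 0.16  ]
1672 c [483.1 132.5] [55.1 14.9] 71.0 z 0.04 ymin/max [0.1085 0.1587]
65 c [578.8 147.5] [1.6 5.7] 80.8 z 0.0406 ymin/max [0.1469 0.1483]
67 c [628.9 142.4] [1.1 5.4] 86.8 z 0.0408 ymin/max [0.1418 0.1431]
plate slope [-0.0277  0.0016] c [518.7  -4.4] [175.7 233.9] 84.3 z at c 0.0441 3209
```

Call:
play_rows:
  rows:
    - [0.4,[0,0,0],0]
    - [0.4,[0,0,0],0]
    - [0.4,[-2,0,0],0]
    - [0.4,[-5.5,0,0],0]
    - [0.4,[-6,-6,0.6],0]
    - [0.4,[-6,-11,1.2],0]
    - [0.4,[-6,-13.2,1.2],0]
    - [0.4,[-6,-13.2,1.2],0]
    - [0.4,[-3,-13.2,1.2],0]
    - [0.4,[0.2,-13.2,1.2],0]
    - [0.4,[0.2,-13.2,1.2],0]

```text
clock: 10.62
eef_pos: [0.469, 0.1409, 0.0081]
tcp_rot: [-0.523, -0.475, 0.525, -0.474]
contact_force: [-0.4, -1.2, 0.0]
grip_width: 0.0515
```

Run:
```python
from h import *
go([.4705,.1385,.01],[.995,-.1]);p=read_camera("wrist");tops(p,.038,.043);p=read_camera("top");lean(p)
```

```text
t 10.62 tcp [0.469  0.1409 0.0081] y [ 0.995 -0.1   -0.003] z [-0.1   -0.995  0.   ] x [-0.003 -0.    -1.   ] F [-0.4 -1.2  0. ] w 0.0515 j6 0.15
shift cm [-0.19  0.17  0.22] turn [np.float64(0.0), np.float64(-180.0)]
5849 c [470.2 136.6] [50.  30.2] 83.5 z 0.0403 ymin/max [0.1142 0.1617]
185 c [443.5 144.8] [ 6.2 23.5] 9.8 z 0.0406 ymin/max [0.1332 0.1558]
178 c [497.9 139. ] [22.9  6.7] 84.4 z 0.0405 ymin/max [0.1286 0.1501]
321 c [587.7 120.3] [ 6.1 25.8] 0.2 z 0.0392 ymin/max [0.1077 0.131 ]
plate slope [-0.0295  0.0038] c [520.2  -5.5] [174.1 236.5] 84.1 z at c 0.0441 3165
```

Call:
play_rows:
  rows:
    - [0.4,[0,0,0],0]
    - [1,[0,0,0],0]
    - [1,[0,0,0],0]
    - [1,[0,0,0],0]
    - [1,[0,0,0],0]
    - [1,[0,0,-0.4],0]
    - [1,[0,0,-0.8],0]
    - [1,[0,0,-1.2],0]
    - [1,[0,0,-1.7],0]
    - [1,[0,0,-2.2],0]
    - [1,[0,0,-2.2],0]

```text
clock: 12.15
eef_pos: [0.4729, 0.1614, 0.0104]
tcp_rot: [-0.524, -0.473, 0.524, -0.476]
contact_force: [-0.9, -9.2, 6.4]
grip_width: 0.0291
```

Run:
```python
from h import *
st();p=read_camera("wrist");tops(p,.038,.043);p=read_camera("top");lean(p)
```

```text
t 12.15 tcp [0.4729 0.1614 0.0104] y [ 0.995 -0.099  0.002] z [-0.099 -0.995  0.002] x [ 0.002 -0.003 -1.   ] F [-0.9 -9.2  6.4] w 0.0291 j6 0.19
5917 c [472.9 155.9] [52.6 42.1] 86.4 z 0.0403 ymin/max [0.1324 0.1819]
1712 c [588.9 132.2] [15.6 56.7] 10.0 z 0.0401 ymin/max [0.1079 0.1601]
plate slope [ 0.0196 -0.0033] c [518.6  -6.2] [177.8 234.6] 84.5 z at c 0.0408 3184
```

Call:
play_rows:
  rows:
    - [0.4,[0,0,0],0]
    - [0.4,[0,0,0],0]
    - [0.4,[-2,0,0],0]
    - [0.4,[-5.5,0,0],0]
    - [0.4,[-6,6,0.5],0]
    - [0.4,[-6,11,1.1],0]
    - [0.4,[-6,13.2,1.1],0]
    - [0.4,[-6,13.2,1.1],0]
    - [0.4,[-3,13.2,1.1],0]
    - [0.4,[0,13.2,1.1],0]
    - [0.4,[0,13.2,1.1],0]

```text
clock: 13.68
eef_pos: [0.598, 0.1393, 0.0065]
tcp_rot: [-0.522, -0.476, 0.526, -0.473]
contact_force: [-0.5, 0.2, -0.3]
grip_width: 0.0513
```

Run:
```python
from h import *
go([.6030,.1375,.01],[.995,-.1]);p=read_camera("wrist");tops(p,.038,.043)
```

```text
t 13.68 tcp [0.598  0.1393 0.0065] y [ 0.995 -0.099 -0.007] z [-0.099 -0.995  0.001] x [-0.007 -0.    -1.   ] F [-0.5  0.2 -0.3] w 0.0513 j6 0.13
shift cm [-0.35  0.52  0.13] turn [np.float64(0.1), np.float64(-179.9)]
1101 c [486.3 149. ] [48.2 11.6] 69.9 z 0.0398 ymin/max [0.1283 0.1707]
5888 c [602.9 135.5] [49.4 30.2] 84.3 z 0.0403 ymin/max [0.1144 0.1602]
193 c [572.5 143.2] [ 6.2 23.4] 10.4 z 0.0405 ymin/max [0.1314 0.1541]
193 c [625.9 137.1] [23.   6.5] 79.0 z 0.0406 ymin/max [0.1268 0.1484]
```

Call:
play_rows:
  rows:
    - [0.4,[0,0,0],0]
    - [1,[0,0,0],0]
    - [1,[0,0,0],0]
    - [1,[0,0,0],0]
    - [1,[0,0,0],0]
    - [1,[0,0,-0.4],0]
    - [1,[0,0,-0.8],0]
    - [1,[0,0,-1.2],0]
    - [1,[0,0,-1.7],0]
    - [1,[0,0,-2.2],0]
    - [1,[0,0,-2.2],0]

```text
clock: 15.1
eef_pos: [0.6057, 0.1583, 0.0111]
tcp_rot: [-0.524, -0.473, 0.524, -0.476]
contact_force: [-0.4, -10.6, 7.5]
grip_width: 0.0286
```

Run:
```python
from h import *
st();p=read_camera("wrist");tops(p,.038,.043);p=read_camera("top");lean(p)
```

```text
t 15.1 tcp [0.6057 0.1583 0.0111] y [ 0.995 -0.1    0.003] z [-0.1   -0.995  0.003] x [ 0.002 -0.003 -1.   ] F [ -0.4 -10.6   7.5] w 0.0286 j6 0.17
5983 c [604.7 153. ] [53.5 41.9] 82.7 z 0.0403 ymin/max [0.1286 0.1794]
1413 c [486.4 152.4] [55.1 14.2] 69.0 z 0.0399 ymin/max [0.1294 0.1782]
plate slope [-0.0258  0.0013] c [518.9  -4.7] [173.3 232.3] 84.8 z at c 0.038 3104
```

Call:
play_rows:
  rows:
    - [0.4,[0,0,0],0]
    - [0.4,[0,0,0],0]
    - [0.4,[-2,0,0],0]
    - [0.4,[-5.5,0,0],0]
    - [0.4,[-6,-6,0.6],0]
    - [0.4,[-6,-11,1.1],0]
    - [0.4,[-6,-13.2,1.1],0]
    - [0.4,[-6,-13.2,1.1],0]
    - [0.4,[-3,-13.2,1.1],0]
    - [0.4,[0,-13.2,1.1],0]
    - [0.4,[0,-13.2,1.1],0]

```text
clock: 16.62
eef_pos: [0.4713, 0.1627, 0.0081]
tcp_rot: [-0.524, -0.475, 0.525, -0.474]
contact_force: [0.2, 0.0, -0.6]
grip_width: 0.0514
```

Run:
```python
from h import *
go([.4727,.1605,.01],[.995,-.1]);p=read_camera("wrist");tops(p,.038,.043)
```

```text
t 16.62 tcp [0.4713 0.1627 0.0081] y [ 0.995 -0.1   -0.003] z [-0.1   -0.995  0.001] x [-0.003 -0.    -1.   ] F [ 0.2  0.  -0.6] w 0.0514 j6 0.19
shift cm [-0.19  0.16  0.21] turn [np.float64(0.0), np.float64(-180.0)]
5627 c [472.5 157.9] [48.5 30.2] 83.6 z 0.0403 ymin/max [0.1363 0.1821]
185 c [445.8 166.6] [ 6.2 23.3] 10.0 z 0.0406 ymin/max [0.1553 0.1777]
190 c [497.4 161.5] [23.2  6.5] 67.6 z 0.0404 ymin/max [0.1499 0.1718]
326 c [588.6 138.9] [ 6.9 25.5] 9.7 z 0.0394 ymin/max [0.1273 0.1508]
```

Call:
play_rows:
  rows:
    - [0.4,[0,0,0],0]
    - [1,[0,0,0],0]
    - [1,[0,0,0],0]
    - [1,[0,0,0],0]
    - [1,[0,0,0],0]
    - [1,[0,0,-0.4],0]
    - [1,[0,0,-0.8],0]
    - [1,[0,0,-1.2],0]
    - [1,[0,0,-1.7],0]
    - [1,[0,0,-2.2],0]
    - [1,[0,0,-2.2],0]

```text
clock: 18.05
eef_pos: [0.4753, 0.1832, 0.0108]
tcp_rot: [-0.524, -0.473, 0.524, -0.476]
contact_force: [-0.4, -10.3, 6.4]
grip_width: 0.0292
```

Run:
```python
from h import *
st();p=read_camera("wrist");tops(p,.038,.043);p=read_camera("top");lean(p)
```

```text
t 18.05 tcp [0.4753 0.1832 0.0108] y [ 0.995 -0.099  0.002] z [-0.099 -0.995  0.002] x [ 0.002 -0.003 -1.   ] F [ -0.4 -10.3   6.4] w 0.0292 j6 0.24
5715 c [474.6 177. ] [50.5 42.3] 83.6 z 0.0403 ymin/max [0.1542 0.2022]
1805 c [591.8 152. ] [16.1 57.2] 9.5 z 0.0401 ymin/max [0.1271 0.1798]
plate slope [ 0.0184 -0.0022] c [518.9  -5.5] [176.9 234.2] 84.0 z at c 0.0346 3041
```

Call:
play_rows:
  rows:
    - [0.4,[0,0,0],0]
    - [0.4,[0,0,0],0]
    - [0.4,[-2,0,0],0]
    - [0.4,[-5.5,0,0],0]
    - [0.4,[-6,6,0.6],0]
    - [0.4,[-6,11,1.4],0]
    - [0.4,[-6,13.2,1.4],0]
    - [0.4,[-6,13.2,1.4],0]
    - [0.4,[-3,13.2,1.4],0]
    - [0.4,[0,13.2,1.4],0]
    - [0.4,[0,13.2,1.4],0]

```text
clock: 19.58
eef_pos: [0.5998, 0.1581, 0.0065]
tcp_rot: [-0.522, -0.476, 0.526, -0.473]
contact_force: [-0.7, 0.0, 0.0]
grip_width: 0.0509
```

Run:
```python
from h import *
go([.6055,.1575,.01],[.995,-.1]);p=read_camera("wrist");tops(p,.038,.043)
```

```text
t 19.57 tcp [0.5998 0.1581 0.0065] y [ 0.995 -0.099 -0.007] z [-0.099 -0.995  0.001] x [-0.007 -0.    -1.   ] F [-0.7  0.   0. ] w 0.0509 j6 0.17
shift cm [-0.36  0.57  0.01] turn [np.float64(0.1), np.float64(-179.9)]
1081 c [488.4 168.7] [45.7 11. ] 69.7 z 0.0398 ymin/max [0.1488 0.1902]
5985 c [605.3 154.8] [50.2 30.2] 84.4 z 0.0403 ymin/max [0.133  0.1796]
192 c [571.8 161.7] [22.6  6.6] 85.2 z 0.0406 ymin/max [0.1508 0.1728]
194 c [626.1 157. ] [23.4  6.6] 67.6 z 0.0404 ymin/max [0.1456 0.1673]
```

Call:
play_rows:
  rows:
    - [0.4,[0,0,0],0]
    - [1,[0,0,0],0]
    - [1,[0,0,0],0]
    - [1,[0,0,0],0]
    - [1,[0,0,0],0]
    - [1,[0,0,-0.4],0]
    - [1,[0,0,-0.8],0]
    - [1,[0,0,-1.2],0]
    - [1,[0,0,-1.7],0]
    - [1,[0,0,-2.2],0]
    - [1,[0,0,-2.2],0]

```text
clock: 21.0
eef_pos: [0.6076, 0.177, 0.0111]
tcp_rot: [-0.524, -0.473, 0.525, -0.476]
contact_force: [-0.3, -11.2, 8.4]
grip_width: 0.0291
```

Run:
```python
from h import *
st();p=read_camera("wrist");tops(p,.038,.043);p=read_camera("top");lean(p)
```

```text
t 21.0 tcp [0.6076 0.177  0.0111] y [ 0.995 -0.1    0.003] z [-0.1   -0.995  0.003] x [ 0.002 -0.003 -1.   ] F [ -0.3 -11.2   8.4] w 0.0291 j6 0.2
6039 c [607.3 171.7] [54.  42.1] 85.0 z 0.0403 ymin/max [0.1473 0.1986]
1397 c [488.5 172.5] [54.9 13.9] 69.2 z 0.0399 ymin/max [0.1493 0.1981]
plate slope [-0.0238  0.0009] c [519.3  -6.8] [176.7 237.3] 84.3 z at c 0.0318 3101
```

Call:
play_rows:
  rows:
    - [0.4,[0,0,0],0]
    - [0.4,[0,0,0],0]
    - [0.4,[-2,0,0],0]
    - [0.4,[-5.5,0,0],0]
    - [0.4,[-6,-6,0.6],0]
    - [0.4,[-6,-11,1.2],0]
    - [0.4,[-6,-13.2,1.2],0]
    - [0.4,[-6,-13.2,1.2],0]
    - [0.4,[-3,-13.2,1.2],0]
    - [0.4,[0,-13.2,1.2],0]
    - [0.4,[0,-13.2,1.2],0]

```text
clock: 22.52
eef_pos: [0.4731, 0.1806, 0.0081]
tcp_rot: [-0.523, -0.475, 0.525, -0.474]
contact_force: [0.2, 0.0, -0.1]
grip_width: 0.0512
```

Run:
```python
from h import *
go([.475,.1805,.01],[.995,-.1]);p=read_camera("wrist");tops(p,.038,.043)
```

```text
t 22.52 tcp [0.4731 0.1806 0.0081] y [ 0.995 -0.1   -0.003] z [-0.1   -0.995  0.001] x [-0.003 -0.    -1.   ] F [ 0.2  0.  -0.1] w 0.0512 j6 0.23
shift cm [-0.19  0.19 -0.01] turn [np.float64(0.0), np.float64(-180.0)]
5992 c [474.6 176.6] [51.5 30.3] 84.1 z 0.0403 ymin/max [0.1538 0.2023]
188 c [447.5 184.7] [ 6.4 23.4] 10.2 z 0.0408 ymin/max [0.1728 0.1956]
190 c [499.1 179.7] [23.2  6.7] 66.9 z 0.0405 ymin/max [0.1684 0.1898]
286 c [590.1 157.1] [ 7.1 26. ] 8.6 z 0.0391 ymin/max [0.1456 0.1691]
```

Call:
play_rows:
  rows:
    - [0.4,[0,0,0],0]
    - [1,[0,0,0],0]
    - [1,[0,0,0],0]
    - [1,[0,0,0],0]
    - [1,[0,0,0],0]
    - [1,[0,0,-0.4],0]
    - [1,[0,0,-0.8],0]
    - [1,[0,0,-1.2],0]
    - [1,[0,0,-1.7],0]
    - [1,[0,0,-2.2],0]
    - [1,[0,0,-2.6],0]
    - [1,[0,0,-2.6],0]

```text
clock: 24.08
eef_pos: [0.4776, 0.2066, 0.0108]
tcp_rot: [0.525, 0.474, -0.524, 0.475]
contact_force: [0.1, -1.8, 6.3]
grip_width: 0.029
```

Run:
```python
from h import *
st();p=read_camera("wrist");tops(p,.038,.043);p=read_camera("top");lean(p)
```

```text
t 24.07 tcp [0.4776 0.2066 0.0108] y [ 0.995 -0.099  0.003] z [-0.099 -0.995  0.   ] x [ 0.003 -0.    -1.   ] F [ 0.1 -1.8  6.3] w 0.029 j6 0.28
6022 c [477.1 201.4] [53.2 42.1] 84.4 z 0.0403 ymin/max [0.177  0.2278]
1877 c [594.7 170.9] [15.5 57.8] 9.3 z 0.0402 ymin/max [0.1464 0.1992]
plate slope [ 0.0175 -0.002 ] c [518.4  -5.6] [173.7 233.8] 84.2 z at c 0.0292 3031
```

Call:
play_rows:
  rows:
    - [1,[0,0,-2],0]
    - [1,[0,0,-5],0]
    - [1,[-4,0,-8],8]
    - [1,[-8,0,-12],18]
    - [1,[-8,0,-16],28]
    - [1,[-8,0,-19],38]
    - [1,[-8,0,-21],48]
    - [1,[-8,0.1,-22.2],58]
    - [1,[-8,0.1,-22.2],68]
    - [1,[-8,0.1,-22.2],77.3]
    - [1,[-8,0.1,-22.2],77.3]
    - [1,[-8,0.1,-22.2],77.3]

```text
clock: 25.72
eef_pos: [0.4992, 0.4274, 0.0894]
tcp_rot: [0.706, 0.044, -0.706, 0.044]
contact_force: [0.1, 1.4, -1.8]
grip_width: 0.029
```

Run:
```python
from h import *
go([.5007,.4274,.017],[-.122,.992]);p=read_camera("wrist");cv2.imwrite("pics/w5.png",p["frame"]);p=read_camera("top");lean(p);cv2.imwrite("pics/t5.png",p["frame"])
```

```text
t 25.73 tcp [0.4992 0.4274 0.0894] y [ 0.125 -0.992  0.   ] z [-0.992 -0.125  0.   ] x [ 0. -0. -1.] F [ 0.1  1.4 -1.8] w 0.029 j6 1.97
shift cm [ 7.24  0.02 -0.15] turn [np.float64(-179.9), np.float64(0.1)]
plate slope [ 0.0182 -0.002 ] c [517.3  -4.8] [176.  236.1] 84.1 z at c 0.0291 3014
```

View pics/w5.png

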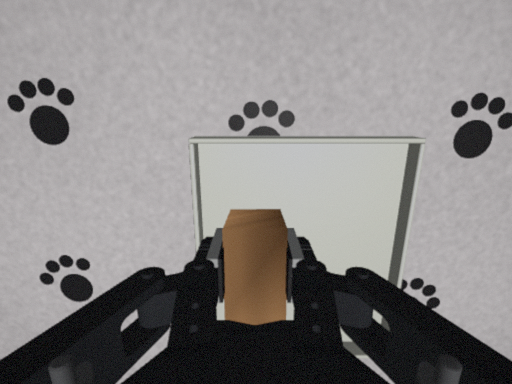

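View pics/t5.png

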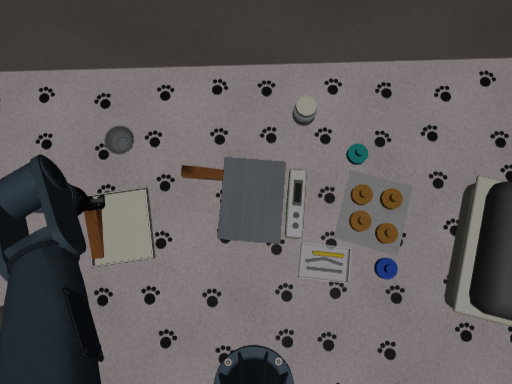

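Call:
play_rows:
  rows:
    - [1,[3,0.4,0],0]
    - [1,[6,0.4,0],0]
    - [1,[7.1,0.4,0],0]
    - [1,[7.1,0.4,0],0]
    - [0.45,[7.1,0.4,0],0]
    - [0.45,[7.1,0.4,0],0]
    - [0.45,[7.1,0.4,0],0]
    - [0.45,[5,0.4,0],0]
    - [0.45,[0,0.4,0],0]
    - [0.45,[0,0.4,0],0]

```text
clock: 27.12
eef_pos: [0.5033, 0.4258, 0.0963]
tcp_rot: [0.709, 0.045, -0.702, 0.041]
contact_force: [-0.2, 1.3, -0.2]
grip_width: 0.0471
```

Run:
```python
from h import *
p=read_camera("wrist");tops(p,.03,.056,(.3,.7,.25,.6));cv2.imwrite("pics/w6.png",p["frame"]);p=read_camera("top");tops(p,.03,.05)
go([.607,.177,.09],[.995,-.1])
```

```text
3786 c [470.5 420.4] [93.7 30.1] 7.2 z 0.0436 ymin/max [0.4032 0.4391]
296 c [604.1 154.7] [87.2 30.4] 85.0 z 0.0393 ymin/max [0.1139 0.1972]
t 27.23 tcp [0.5005 0.4241 0.0915] y [ 0.122 -0.993 -0.001] z [-0.993 -0.122 -0.003] x [ 0.003  0.002 -1.   ] F [-0.3  1.  -1. ] w 0.0467 j6 1.97
shift cm [ 0.14 25.82 -7.56] turn [np.float64(-77.3), np.float64(102.7)]
```

View pics/w6.png

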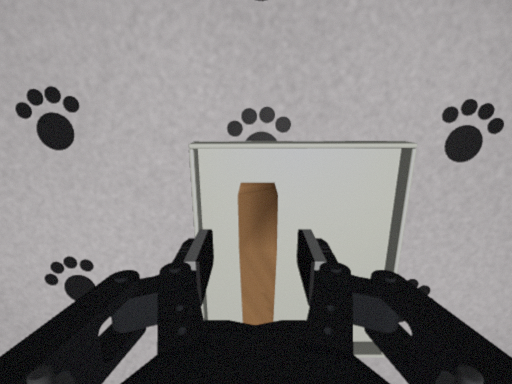

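Call:
play_rows:
  rows:
    - [0.4,[0,5,-1.5],-10]
    - [0.4,[0,10,-3],-20]
    - [0.4,[0,15,-4.5],-30]
    - [0.4,[0,20,-6],-40]
    - [0.4,[0,25.7,-7.6],-50]
    - [0.4,[0,25.7,-7.6],-60]
    - [0.4,[0,25.7,-7.6],-70]
    - [0.4,[0,25.7,-7.6],-77.3]
    - [0.4,[0,25.7,-7.6],-77.3]

```text
clock: 28.35
eef_pos: [0.6054, 0.1775, 0.0882]
tcp_rot: [-0.524, -0.475, 0.525, -0.474]
contact_force: [0.6, -0.1, 0.0]
grip_width: 0.0514
```

Run:
```python
from h import *
p=read_camera("wrist");tops(p,.038,.043);go([.6072,.1765,.01],[.995,-.1])
```

```text
2628 c [607.  170.8] [55.3 30.1] 84.6 z 0.0402 ymin/max [0.1457 0.1983]
t 28.4 tcp [0.6056 0.1776 0.0884] y [ 0.995 -0.102 -0.002] z [-0.102 -0.995  0.   ] x [-0.002 -0.    -1.   ] F [ 0.4 -0.3  0.5] w 0.0513 j6 0.2
shift cm [7.84 0.19 0.09] turn [np.float64(-0.1), np.float64(179.9)]
```

Call:
play_rows:
  rows:
    - [0.4,[5,0.1,0],0]
    - [0.4,[7.8,0.1,0],0]
    - [0.4,[7.8,0.1,0],0]
    - [1,[7.8,0.1,0],0]
    - [1,[7.8,0.1,0],0]
    - [1,[7.8,0.1,0],0]
    - [1,[7.8,0.1,0],0]
    - [1,[7.8,0.1,-0.4],0]
    - [1,[7.8,0.1,-0.8],0]
    - [1,[7.8,0.1,-1.2],0]
    - [1,[7.8,0.1,-1.6],0]
    - [1,[7.8,0.1,-2.0],0]

```text
clock: 29.9
eef_pos: [0.6111, 0.1946, 0.013]
tcp_rot: [-0.525, -0.473, 0.525, -0.475]
contact_force: [-0.6, -2.9, 4.8]
grip_width: 0.0289
```

Run:
```python
from h import *
st();p=read_camera("wrist");tops(p,.038,.043);p=read_camera("top");lean(p);go([.506,.358,.09],[.122,-.992])
```

```text
t 29.9 tcp [0.6111 0.1946 0.013 ] y [ 0.995 -0.101  0.003] z [-0.101 -0.995  0.003] x [ 0.002 -0.003 -1.   ] F [-0.6 -2.9  4.8] w 0.0289 j6 0.23
5940 c [610.6 188.5] [54.4 42. ] 84.5 z 0.0403 ymin/max [0.1635 0.2156]
62 c [636.9 199.5] [1.2 5.8] 82.0 z 0.0407 ymin/max [0.1985 0.2004]
plate slope [ 0.0001 -0.0003] c [518.6  -6.5] [175.9 234. ] 84.1 z at c 0.0269 3020
t 30.05 tcp [0.6111 0.1965 0.013 ] y [ 0.995 -0.1    0.003] z [-0.1   -0.995  0.001] x [ 0.003 -0.001 -1.   ] F [ 0.4 -4.1  5.4] w 0.0289 j6 0.23
shift cm [ -7.75 -12.04 -15.02] turn [np.float64(77.3), np.float64(-102.7)]
```

Call:
play_rows:
  rows:
    - [1,[0,0,-2],0]
    - [1,[0,0,-5],0]
    - [1,[-4,-2,-8],8]
    - [1,[-7.8,-5,-11],18]
    - [1,[-7.8,-8,-13],28]
    - [1,[-7.8,-11.6,-14.6],38]
    - [1,[-7.8,-11.6,-14.6],48]
    - [1,[-7.8,-11.6,-14.6],58]
    - [1,[-7.8,-11.6,-14.6],68]
    - [1,[-7.8,-11.6,-14.6],77.3]
    - [1,[-7.8,-11.6,-14.6],77.3]
    - [1,[-7.8,-11.6,-14.6],77.3]

```text
clock: 31.55
eef_pos: [0.5085, 0.3543, 0.0893]
tcp_rot: [0.706, 0.044, -0.706, 0.044]
contact_force: [-0.3, -0.4, -1.3]
grip_width: 0.0288
```

Run:
```python
from h import *
go([.510,.353,.019],[.122,-.992]);p=read_camera("wrist");cv2.imwrite("pics/w7.png",p["frame"]);tops(p,.03,.2,(.3,.7,.25,.6))
```

```text
t 31.55 tcp [0.5085 0.3543 0.0893] y [ 0.125 -0.992  0.   ] z [-0.992 -0.125 -0.   ] x [ 0. -0. -1.] F [-0.3 -0.4 -1.3] w 0.0288 j6 1.86
shift cm [ 7.03  0.15 -0.14] turn [np.float64(0.1), np.float64(-179.9)]
53759 c [491.9 363.2] [ 74.2 152.8] 10.7 z 0.1628 ymin/max [0.2984 0.4328]
```

View pics/w7.png

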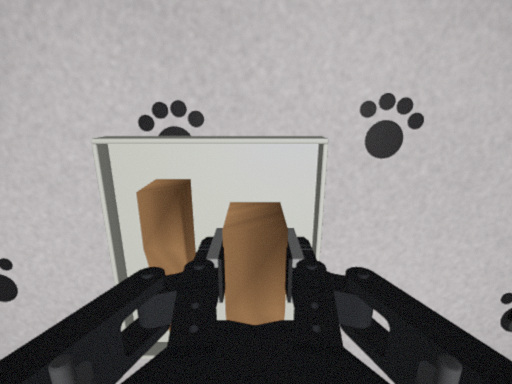

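Call:
play_rows:
  rows:
    - [1,[3,0.1,0],0]
    - [1,[6,0.1,0],0]
    - [1,[7.1,0.1,0],0]
    - [1,[7.1,0.1,0],0]
    - [0.45,[7.1,0.1,0],0]
    - [0.45,[7.1,0.1,0],0]
    - [0.45,[7.1,0.1,0],0]
    - [0.45,[5,0.1,0],0]
    - [0.45,[0,0.1,0],0]
    - [0.45,[-5,0.1,0],0]
    - [0.45,[-10,0.1,0],0]
    - [0.45,[-10,0.1,0],0]

```text
clock: 33.1
eef_pos: [0.5118, 0.3549, 0.1969]
tcp_rot: [0.71, 0.045, -0.702, 0.042]
contact_force: [-0.0, -0.1, 0.6]
grip_width: 0.0472
```

Run:
```python
from h import *
p=read_camera("wrist");cv2.imwrite("pics/w8.png",p["frame"]);tops(p,.03,.056,(.3,.7,.25,.6))
p=read_camera("top");cv2.imwrite("pics/t8.png",p["frame"]);lean(p)
X,ok=cloud(p);print("knobs");tops(p,.045,.06,(.3,.8,-.55,-.2),8)
st()
```

```text
517 c [675.4 379.9] [25.6 77.9] 7.1 z 0.036 ymin/max [0.3437 0.4182]
1932 c [483.2 350.9] [92.5 30. ] 7.0 z 0.0435 ymin/max [0.3333 0.3691]
1858 c [473.  420.8] [88.3 30.6] 7.2 z 0.0436 ymin/max [0.404  0.4392]
plate slope [-0.0019  0.0002] c [518.4  -6.3] [175.6 234.4] 83.8 z at c 0.0268 3065
knobs
63 c [ 650.7 -320.5] [23.5 23.4] 25.3 z 0.0526 ymin/max [-0.3328 -0.3089]
60 c [ 528.1 -325.6] [21.8 22.3] 84.2 z 0.0534 ymin/max [-0.3366 -0.3148]
65 c [ 514.1 -411.6] [23.5 22.7] 69.6 z 0.0526 ymin/max [-0.4233 -0.4002]
62 c [ 451.1 -317.6] [22.4 22.5] 89.0 z 0.0527 ymin/max [-0.3287 -0.3065]
64 c [ 414.7 -390.8] [22.3 19.7] 89.9 z 0.0528 ymin/max [-0.4019 -0.3797]
72 c [ 315.4 -382.6] [23.3 22.4] 58.9 z 0.0529 ymin/max [-0.3944 -0.371 ]
t 33.25 tcp [0.5082 0.3532 0.1894] y [ 0.122 -0.993  0.   ] z [-0.993 -0.122  0.   ] x [-0. -0. -1.] F [ 0.  -0.4 -0.3] w 0.047 j6 1.86
```

View pics/w8.png

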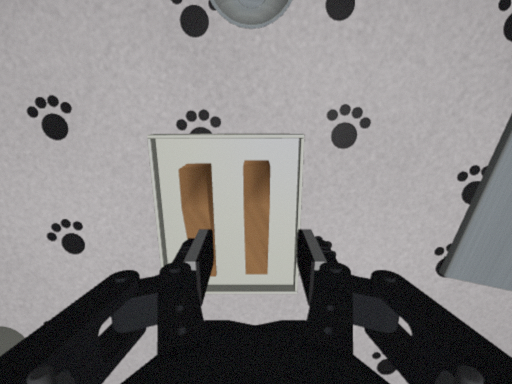

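View pics/t8.png

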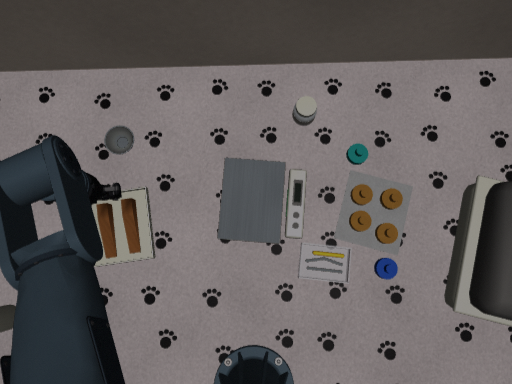

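Call:
play_rows:
  rows:
    - [0.5,[0,67.7,6.3],-77.3]
    - [0.5,[0,67.7,6.3],-77.3]
    - [0.5,[0,67.7,6.3],-77.3]
    - [0.5,[0,67.7,6.3],-77.3]
    - [0.5,[0,67.7,6.3],-77.3]
    - [0.5,[0,67.7,6.3],-77.3]
    - [0.5,[0,67.7,6.3],-77.3]
    - [0.5,[0,67.7,6.3],-77.3]
    - [0.5,[0,67.7,6.3],-77.3]
    - [0.5,[0,67.7,6.3],-77.3]
    - [0.5,[0,67.7,6.3],-77.3]
    - [0.5,[0,67.7,6.3],-77.3]

```text
clock: 34.75
eef_pos: [0.5268, -0.329, 0.1872]
tcp_rot: [-0.525, -0.475, 0.525, -0.473]
contact_force: [0.1, 1.2, -0.5]
grip_width: 0.0426
```

```bash
cat >> h.py <<'E'
def knobs(p,zlo=.047,zhi=.057,box=(.28,.75,-.5,-.2),mn=60):
    X,ok=cloud(p);m=ok&(X[...,2]>zlo)&(X[...,2]<zhi)&(X[...,0]>box[0])&(X[...,0]<box[1])&(X[...,1]>box[2])&(X[...,1]<box[3])
    n,L,_,_=cv2.connectedComponentsWithStats(m.astype(np.uint8))
    for i in range(1,n):
        Y=X[L==i]
        if len(Y)>mn:
            Z=Y[Y[:,2]>np.median(Y[:,2])-.003]
            c,r=cv2.minEnclosingCircle((Z[:,:2]*1000).astype(np.float32));uv=np.argwhere(L==i).mean(0)[::-1]
            print("knob",np.round(c,1),"r",round(r,1),"z",np.median(Y[:,2]).round(4),"px",uv.round(0),"bgr",p["frame"][L==i].mean(0).round(0),len(Y))
E
python3 - <<'E'
from h import *
go([.528,-.3255,.1],[.995,-.1]);p=read_camera("wrist");cv2.imwrite("pics/w9.png",p["frame"]);knobs(p)
E
```

```text
t 34.75 tcp [ 0.5268 -0.329   0.1872] y [ 0.995 -0.102 -0.003] z [-0.102 -0.995 -0.002] x [-0.003  0.002 -1.   ] F [ 0.1  1.2 -0.5] w 0.0426 j6 -0.65
shift cm [ 8.72  0.1  -0.35] turn [np.float64(-0.1), np.float64(179.9)]
knob [ 651.8 -320.7] r 12.4 z 0.0524 px [375. 163.] bgr [144. 147.  62.] 472
knob [ 452.9 -317.6] r 12.1 z 0.0522 px [183. 180.] bgr [ 83. 135. 164.] 438
knob [ 530.  -326.4] r 12.1 z 0.0523 px [257. 181.] bgr [ 84. 137. 166.] 420
knob [ 316.9 -382.6] r 12.8 z 0.0521 px [ 74. 247.] bgr [149.  79.  45.] 395
knob [ 416.1 -391.2] r 12.4 z 0.0521 px [162. 246.] bgr [ 83. 132. 160.] 372
knob [ 515.7 -411.8] r 12.4 z 0.0523 px [252. 254.] bgr [ 82. 132. 161.] 360
```

View pics/w9.png

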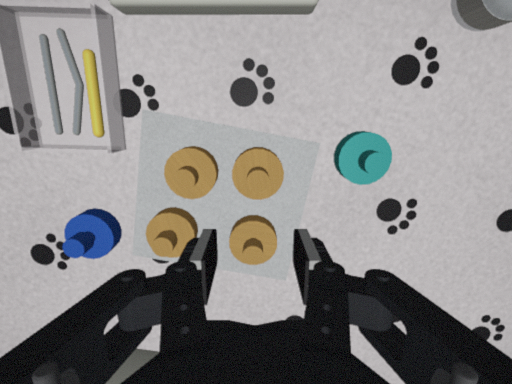

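Call:
play_rows:
  rows:
    - [0.5,[5,0.3,-0.3],0]
    - [0.5,[10,0.3,-0.3],0]
    - [0.5,[13,0.3,-0.3],0]
    - [0.5,[15.5,0.3,-0.3],0]
    - [0.5,[15.8,0.3,-0.3],0]
    - [0.5,[15.8,0.3,-0.3],0]

```text
clock: 35.55
eef_pos: [0.5314, -0.3233, 0.0311]
tcp_rot: [-0.524, -0.475, 0.524, -0.474]
contact_force: [0.9, -0.2, 0.2]
grip_width: 0.0427
```

Run:
```python
from h import *
go([.53,-.3264,.029],[.995,-.1]);p=read_camera("wrist");cv2.imwrite("pics/w10.png",p["frame"]);knobs(p)
```

```text
t 35.55 tcp [ 0.5314 -0.3233  0.0311] y [ 0.995 -0.1   -0.001] z [-0.1   -0.995 -0.001] x [-0.001  0.001 -1.   ] F [ 0.9 -0.2  0.2] w 0.0427 j6 -0.64
shift cm [ 0.21 -0.11  0.32] turn [np.float64(0.0), np.float64(-180.0)]
knob [ 651.2 -320.8] r 13.2 z 0.0522 px [493. 232.] bgr [127. 130.  54.] 1720
knob [ 506.4 -320.3] r 11.8 z 0.0521 px [203. 250.] bgr [43. 42. 42.] 359
knob [ 556.7 -325. ] r 11.7 z 0.0521 px [306. 250.] bgr [43. 42. 42.] 356
knob [ 452.7 -317. ] r 12.8 z 0.0521 px [ 98. 262.] bgr [ 80. 129. 157.] 1787
knob [ 529.6 -326.1] r 12.4 z 0.0522 px [252. 265.] bgr [ 84. 136. 164.] 1774
```

View pics/w10.png

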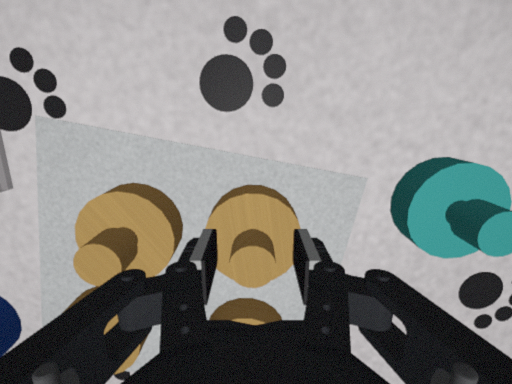

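Call:
play_rows:
  rows:
    - [0.5,[0.2,-0.1,0.3],0]
    - [0.5,[0.2,-0.1,0.3],0]
    - [1,[0.2,-0.1,0.3],0]
    - [1,[0.2,-0.1,0.3],0]
    - [1,[0.2,-0.1,0.3],0]
    - [1,[0.2,-0.1,0.3],0]
    - [1,[-3,-0.1,0.3],0]
    - [1,[-8,-0.1,0.3],0]
    - [1,[-12,-0.1,0.3],0]
    - [1,[-12,-0.1,0.3],0]
  squeeze: 80

```text
clock: 36.85
eef_pos: [0.5321, -0.3279, 0.1545]
tcp_rot: [0.525, 0.472, -0.524, 0.477]
contact_force: [-0.4, -0.4, -4.5]
grip_width: 0.0212
```

Run:
```python
from h import *
go([.565,-.046,.15],[.995,-.1]);p=read_camera("wrist");cv2.imwrite("pics/w11.png",p["frame"])
p=read_camera("side");lean(p);cv2.imwrite("pics/s11.png",p["frame"])
```

```text
t 36.85 tcp [ 0.5321 -0.3279  0.1545] y [ 0.995 -0.1    0.005] z [-0.1   -0.995  0.004] x [ 0.005 -0.004 -1.   ] F [-0.4 -0.4 -4.5] w 0.0212 j6 -0.64
shift cm [  0.34   0.47 -28.38] turn [np.float64(0.0), np.float64(-180.0)]
plate slope [-0.0025 -0.0021] c [519.   -2.8] [181.7 234.4] 84.7 z at c 0.0248 2796
```

View pics/w11.png

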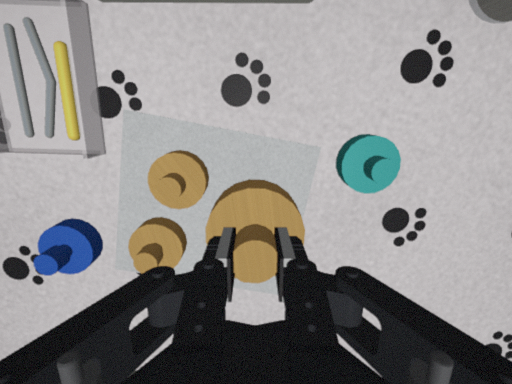

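View pics/s11.png

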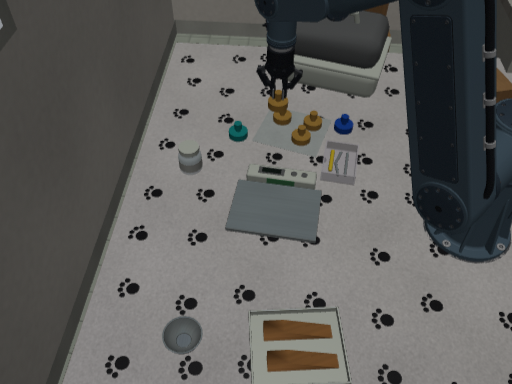

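Call:
play_rows:
  rows:
    - [1,[0,0.2,-5],0]
    - [1,[0,0.4,-10],0]
    - [1,[0,0.5,-15],0]
    - [1,[0,0.5,-20],0]
    - [1,[0,0.5,-25],0]
    - [1,[0,0.5,-28.4],0]
    - [1,[0,0.5,-28.4],0]
    - [1,[3,0.5,-28.4],0]
    - [1,[6,0.5,-28.4],0]
    - [1,[8.5,0.5,-28.4],0]
    - [1,[8.5,0.5,-28.4],0]
    - [1,[8.5,0.5,-28.4],0]

```text
clock: 38.5
eef_pos: [0.5636, -0.045, 0.0663]
tcp_rot: [-0.524, -0.474, 0.525, -0.474]
contact_force: [-0.0, 0.0, -4.1]
grip_width: 0.021
```

Run:
```python
from h import *
go([.565,-.046,.056],[.995,-.1]);p=read_camera("wrist");cv2.imwrite("pics/w12.png",p["frame"]);print("tableweights");knobs(read_camera("top"),mn=8)
```

```text
t 38.5 tcp [ 0.5636 -0.045   0.0663] y [ 0.995 -0.1   -0.   ] z [-0.1   -0.995  0.   ] x [-0. -0. -1.] F [-0.   0.  -4.1] w 0.021 j6 -0.19
shift cm [1.03 0.15 0.09] turn [np.float64(-0.0), np.float64(180.0)]
tableweights
knob [ 650.6 -320.5] r 12.1 z 0.0529 px [360. 151.] bgr [ 97. 101.  24.] 60
knob [ 514.6 -412.2] r 12.4 z 0.0528 px [395. 197.] bgr [ 32.  76. 110.] 61
knob [ 452.2 -317.3] r 12.2 z 0.0521 px [363. 220.] bgr [ 33.  78. 112.] 61
knob [ 414.4 -390.5] r 12.0 z 0.0532 px [390. 233.] bgr [ 33.  77. 111.] 60
knob [ 315.2 -382.5] r 12.7 z 0.0531 px [390. 269.] bgr [128.  57.  28.] 65
```

View pics/w12.png

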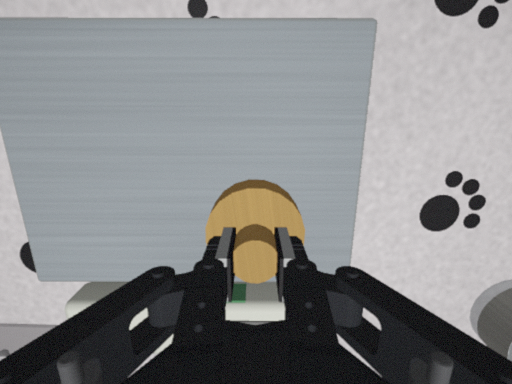

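Call:
play_rows:
  rows:
    - [1,[0.5,0.1,0],0]
    - [1,[0.9,0.1,0],0]
    - [1,[1.1,0.1,0],0]
    - [1,[1.1,0.1,0],0]
    - [0.5,[1.1,0.1,0],0]
    - [0.5,[1.1,0.1,0],0]
    - [0.5,[1.1,0.1,0],0]
    - [0.5,[-1,0.1,0],0]
    - [0.5,[-5,0.1,0],0]
    - [0.5,[-9,0.1,0],0]
    - [0.5,[-9,0.1,0],0]

```text
clock: 39.98
eef_pos: [0.5674, -0.0453, 0.1604]
tcp_rot: [0.526, 0.472, -0.523, 0.477]
contact_force: [0.3, -0.1, 0.1]
grip_width: 0.0426
```

Run:
```python
from h import *
p=read_camera("wrist");knobs(p,.07,.088,(.4,.65,-.15,.1));cv2.imwrite("pics/w13.png",p["frame"])
go([.4528,-.3173,.155],[.995,-.1])
p=read_camera("side");lean(p)
```

```text
knob [564.9 -44.2] r 12.1 z 0.0783 px [251. 197.] bgr [ 88. 142. 172.] 634
t 40.02 tcp [ 0.5659 -0.0449  0.1581] y [ 0.995 -0.1    0.004] z [-0.1   -0.995  0.001] x [ 0.004 -0.001 -1.   ] F [-0.2 -0.7  0.5] w 0.0428 j6 -0.19
shift cm [ 0.3  -8.54 28.23] turn [np.float64(0.0), np.float64(-180.0)]
plate slope [-0.0032  0.0002] c [519.   -2.9] [183.2 233.7] 83.8 z at c 0.0249 2477
```

View pics/w13.png

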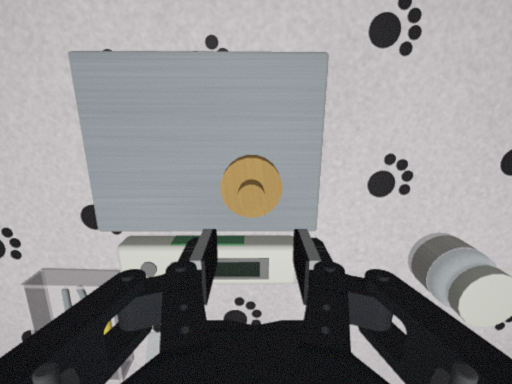

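Call:
play_rows:
  rows:
    - [0.5,[0,-1.5,5],0]
    - [0.5,[0,-3,10],0]
    - [0.5,[0,-4.5,15],0]
    - [0.5,[0,-6,20],0]
    - [0.5,[0,-7.5,25],0]
    - [0.5,[0,-8.5,28.2],0]
    - [0.5,[0,-8.5,28.2],0]
    - [0.5,[5,-8.5,28.2],0]
    - [0.5,[9,-8.5,28.2],0]
    - [0.5,[9,-8.5,28.2],0]

```text
clock: 41.38
eef_pos: [0.4496, -0.3129, 0.0621]
tcp_rot: [0.524, 0.478, -0.524, 0.471]
contact_force: [-0.0, 0.1, -0.1]
grip_width: 0.043
```

Run:
```python
from h import *
p=read_camera("wrist");cv2.imwrite("pics/w14.png",p["frame"]);go([.4528,-.3173,.03],[.995,-.1]);knobs(p)
```

```text
t 41.42 tcp [ 0.4511 -0.3146  0.0647] y [ 0.995 -0.099 -0.003] z [-0.099 -0.995 -0.003] x [-0.003  0.004 -1.   ] F [ 0.3 -0.8  0.6] w 0.0426 j6 -0.73
shift cm [3.46 0.21 0.26] turn [np.float64(0.1), np.float64(-179.9)]
knob [ 452.9 -317.4] r 12.2 z 0.0523 px [261. 240.] bgr [ 83. 135. 164.] 1207
knob [ 516.5 -410. ] r 12.2 z 0.0523 px [364. 352.] bgr [ 75. 122. 150.] 562
```

View pics/w14.png

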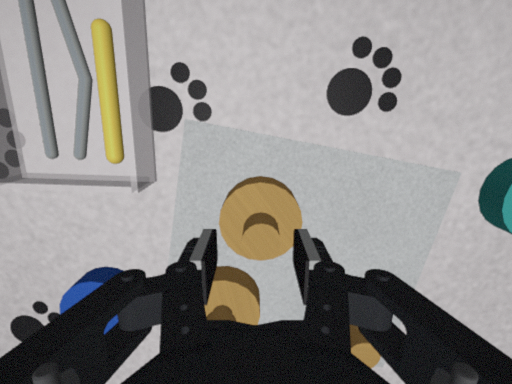

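Call:
play_rows:
  rows:
    - [0.5,[2,0.15,0.2],0]
    - [0.5,[3.4,0.15,0.2],0]
    - [0.5,[3.4,0.15,0.2],0]
    - [1,[3.4,0.15,0.2],0]
    - [1,[3.4,0.15,0.2],0]
    - [1,[3.4,0.15,0.2],0]
    - [1,[3.4,0.15,0.2],0]
    - [1,[1,0.15,0.2],0]
    - [1,[-4,0.15,0.2],0]
    - [1,[-9,0.15,0.2],0]
    - [1,[-9,0.15,0.2],0]

```text
clock: 42.8
eef_pos: [0.4554, -0.3209, 0.1604]
tcp_rot: [0.524, 0.471, -0.524, 0.478]
contact_force: [0.7, 0.1, -5.4]
grip_width: 0.0212
```

Run:
```python
from h import *
go([.4656,-.0358,.15],[.995,-.1]);p=read_camera("wrist");cv2.imwrite("pics/w15.png",p["frame"])
```

```text
t 42.8 tcp [ 0.4554 -0.3209  0.1604] y [ 0.995 -0.1    0.007] z [-0.1   -0.995  0.006] x [ 0.006 -0.006 -1.   ] F [ 0.7  0.1 -5.4] w 0.0212 j6 -0.73
shift cm [  0.86  -1.83 -28.48] turn [np.float64(0.0), np.float64(-180.0)]
```

View pics/w15.png

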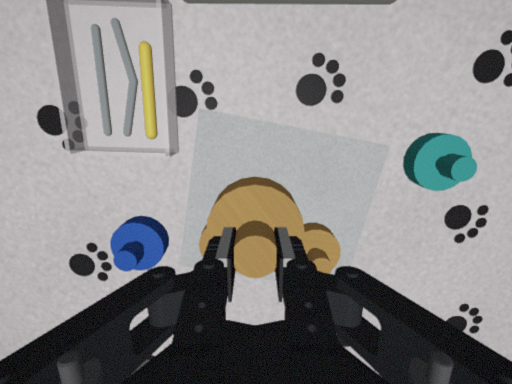

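Call:
play_rows:
  rows:
    - [1,[0,-0.3,-5],0]
    - [1,[0,-0.6,-10],0]
    - [1,[0,-1,-15],0]
    - [1,[0,-1.3,-20],0]
    - [1,[0,-1.6,-25],0]
    - [1,[0,-1.6,-28.2],0]
    - [1,[0,-1.6,-28.2],0]
    - [1,[3,-1.6,-28.2],0]
    - [1,[6,-1.6,-28.2],0]
    - [1,[8.5,-1.6,-28.2],0]
    - [1,[8.5,-1.6,-28.2],0]
    - [1,[8.5,-1.6,-28.2],0]

```text
clock: 44.35
eef_pos: [0.4653, -0.0371, 0.0713]
tcp_rot: [-0.524, -0.474, 0.525, -0.474]
contact_force: [0.1, 0.0, -4.8]
grip_width: 0.0213
```

Run:
```python
from h import *
go([.4656,-.0358,.056],[.995,-.1]);p=read_camera("wrist");cv2.imwrite("pics/w16.png",p["frame"])
```

```text
t 44.35 tcp [ 0.4653 -0.0371  0.0713] y [ 0.995 -0.1   -0.001] z [-0.1   -0.995 -0.   ] x [-0.001  0.    -1.   ] F [ 0.1  0.  -4.8] w 0.0213 j6 -0.23
shift cm [ 1.53  0.01 -0.13] turn [np.float64(-0.0), np.float64(180.0)]
```

View pics/w16.png

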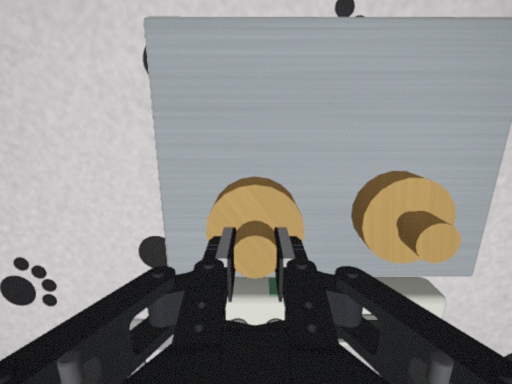

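Call:
play_rows:
  rows:
    - [1,[0.7,0,-0.1],0]
    - [1,[1.2,0,-0.1],0]
    - [1,[1.5,0,-0.1],0]
    - [1,[1.5,0,-0.1],0]
    - [0.5,[1.5,0,-0.1],0]
    - [0.5,[1.5,0,-0.1],0]
    - [0.5,[1.5,0,-0.1],0]
    - [0.5,[-1,0,-0.1],0]
    - [0.5,[-5,0,-0.1],0]
    - [0.5,[-8.5,0,-0.1],0]
    - [0.5,[-8.5,0,-0.1],0]

```text
clock: 45.78
eef_pos: [0.4677, -0.0363, 0.1591]
tcp_rot: [0.525, 0.473, -0.523, 0.476]
contact_force: [0.2, 0.5, -0.9]
grip_width: 0.0428
```

Run:
```python
from h import *
p=read_camera("wrist");knobs(p,.07,.088,(.4,.65,-.15,.1))
go([.415,-.391,.155],[.995,-.1])
p=read_camera("top");cv2.imwrite("pics/t17.png",p["frame"]);lean(p);knobs(p,mn=8)
```

```text
knob [564.5 -44.4] r 12.4 z 0.0783 px [366. 196.] bgr [ 81. 132. 161.] 699
knob [466.  -34.3] r 12.0 z 0.0783 px [252. 196.] bgr [ 86. 139. 169.] 645
t 45.83 tcp [ 0.4664 -0.0359  0.1572] y [ 0.995 -0.1    0.003] z [-0.1   -0.995  0.001] x [ 0.003 -0.001 -1.   ] F [-0.5  0.4  0.1] w 0.0428 j6 -0.23
shift cm [ 0.24 -1.57 35.85] turn [np.float64(0.0), np.float64(-180.0)]
plate slope [-0.0017 -0.004 ] c [519.8  -3.9] [170.7 234. ] 82.4 z at c 0.027 752
knob [ 650.7 -320.5] r 13.0 z 0.053 px [360. 151.] bgr [91. 95. 22.] 58
knob [ 514.1 -411.5] r 12.8 z 0.0532 px [395. 197.] bgr [ 30.  72. 104.] 64
knob [ 413.7 -391.4] r 12.2 z 0.0527 px [390. 232.] bgr [ 31.  74. 106.] 58
knob [ 315.  -383.3] r 12.2 z 0.053 px [390. 269.] bgr [119.  52.  26.] 67
```

View pics/t17.png

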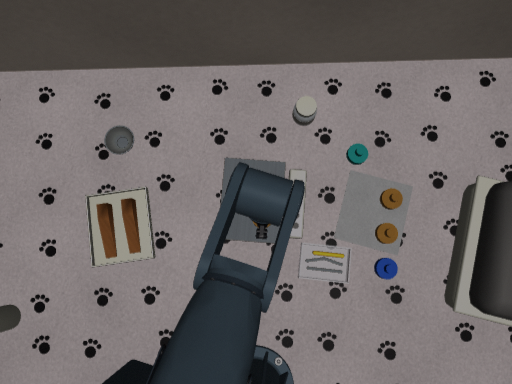

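Call:
play_rows:
  rows:
    - [0.5,[0,-0.3,5],0]
    - [0.5,[0,-0.6,10],0]
    - [0.5,[0,-0.9,15],0]
    - [0.5,[0,-1.2,20],0]
    - [0.5,[0,-1.5,25],0]
    - [0.5,[0,-1.5,31],0]
    - [0.5,[0,-1.5,35.9],0]
    - [0.5,[0,-1.5,35.9],0]
    - [0.5,[5,-1.5,35.9],0]
    - [0.5,[9,-1.5,35.9],0]
    - [0.5,[9,-1.5,35.9],0]
    - [0.5,[9,-1.5,35.9],0]

```text
clock: 47.42
eef_pos: [0.4153, -0.3911, 0.067]
tcp_rot: [0.524, 0.475, -0.524, 0.475]
contact_force: [0.3, -0.4, -0.2]
grip_width: 0.0426
```

Run:
```python
from h import *
p=read_camera("wrist");cv2.imwrite("pics/w18.png",p["frame"]);go([.416,-.391,.03],[.995,-.1]);knobs(p)
```

```text
t 47.48 tcp [ 0.4157 -0.3918  0.0679] y [ 0.995 -0.099  0.002] z [-0.099 -0.995  0.002] x [ 0.001 -0.002 -1.   ] F [-0.3  0.4  0.8] w 0.0427 j6 -0.86
shift cm [ 3.79  0.02 -0.09] turn [np.float64(0.0), np.float64(-180.0)]
knob [ 415.4 -390.7] r 12.4 z 0.0523 px [255. 230.] bgr [ 83. 135. 165.] 1154
knob [ 316.2 -382.4] r 12.6 z 0.0521 px [ 97. 232.] bgr [155.  83.  47.] 1227
knob [ 515.4 -411. ] r 12.9 z 0.0522 px [413. 245.] bgr [ 79. 128. 156.] 1196
```

View pics/w18.png

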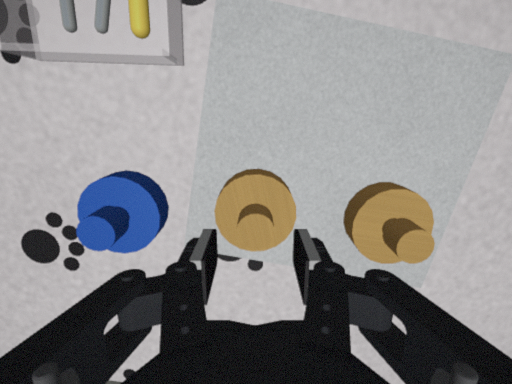

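Aligned over the brass weight at px (255,230). I lower, grip and lift.

Call:
play_rows:
  rows:
    - [0.5,[2,0,-0.1],0]
    - [0.5,[3.8,0,-0.1],0]
    - [0.5,[3.8,0,-0.1],0]
    - [1,[3.8,0,-0.1],0]
    - [1,[3.8,0,-0.1],0]
    - [1,[3.8,0,-0.1],0]
    - [1,[3.8,0,-0.1],0]
    - [1,[1,0,-0.1],0]
    - [1,[-4,0,-0.1],0]
    - [1,[-9,0,-0.1],0]
    - [1,[-9,0,-0.1],0]
    - [1,[-9,0,-0.1],0]

```text
clock: 48.98
eef_pos: [0.414, -0.3892, 0.1545]
tcp_rot: [0.524, 0.476, -0.524, 0.473]
contact_force: [-0.9, 0.8, -6.4]
grip_width: 0.0215
```

Run:
```python
from h import *
go([.4728,.0358,.15],[.995,-.1]);p=read_camera("wrist");cv2.imwrite("pics/w19.png",p["frame"])
```

```text
t 48.98 tcp [ 0.414  -0.3892  0.1545] y [ 0.995 -0.1   -0.002] z [-0.1   -0.995 -0.002] x [-0.002  0.002 -1.   ] F [-0.9  0.8 -6.4] w 0.0215 j6 -0.86
shift cm [  0.54   1.62 -42.87] turn [np.float64(0.0), np.float64(-180.0)]
```

View pics/w19.png

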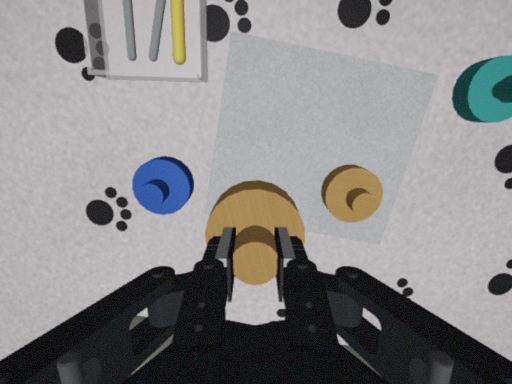

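Call:
play_rows:
  rows:
    - [1,[-1,0.3,-5],0]
    - [1,[-1,0.6,-10],0]
    - [1,[-1,0.9,-15],0]
    - [1,[-1,1.2,-21],0]
    - [1,[-1,1.5,-27],0]
    - [1,[-1,1.5,-33],0]
    - [1,[-1,1.5,-39],0]
    - [1,[-1,1.5,-42.8],0]
    - [1,[-1,1.5,-42.8],0]
    - [1,[2,1.5,-42.8],0]
    - [1,[6,1.5,-42.8],0]
    - [1,[6,1.5,-42.8],0]

```text
clock: 50.52
eef_pos: [0.4682, 0.0339, 0.0921]
tcp_rot: [-0.522, -0.477, 0.527, -0.471]
contact_force: [1.1, 0.2, -4.3]
grip_width: 0.0211
```

Run:
```python
from h import *
go([.4728,.0358,.057],[.995,-.1]);p=read_camera("wrist");cv2.imwrite("pics/w20.png",p["frame"])
```

```text
t 50.52 tcp [0.4682 0.0339 0.0921] y [ 0.995 -0.101 -0.011] z [-0.101 -0.995 -0.   ] x [-0.01   0.002 -1.   ] F [ 1.1  0.2 -4.3] w 0.0211 j6 -0.08
shift cm [ 3.51  0.48 -0.23] turn [np.float64(-0.0), np.float64(180.0)]
```

View pics/w20.png

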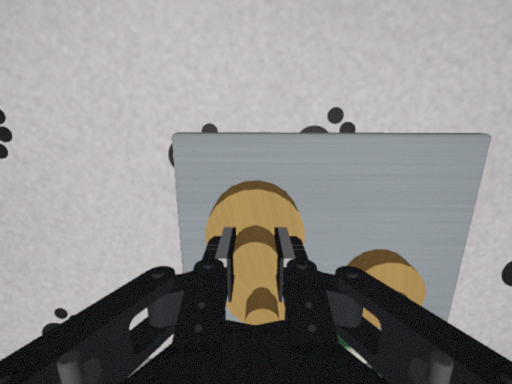

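Call:
play_rows:
  rows:
    - [1,[2,0,-0.2],0]
    - [1,[2.8,0,-0.2],0]
    - [1,[2.8,0,-0.2],0]
    - [1,[2.8,0,-0.2],0]

```text
clock: 51.08
eef_pos: [0.4734, 0.0358, 0.0693]
tcp_rot: [0.525, 0.474, -0.524, 0.475]
contact_force: [0.0, -0.3, -5.0]
grip_width: 0.0215
```

Run:
```python
from h import *
go([.4728,.0358,.056],[.995,-.1])
```

```text
t 51.08 tcp [0.4734 0.0358 0.0693] y [ 0.995 -0.1    0.002] z [-0.1   -0.995  0.   ] x [ 0.001 -0.    -1.   ] F [ 0.  -0.3 -5. ] w 0.0215 j6 -0.08
shift cm [ 1.33 -0.06  0.  ] turn [np.float64(0.0), np.float64(-180.0)]
```

Call:
play_rows:
  rows:
    - [1,[0.6,0,0],0]
    - [1,[1.0,0,0],0]
    - [1,[1.35,0,0],0]
    - [1,[1.35,0,0],0]
    - [0.5,[1.35,0,0],0]
    - [0.5,[1.35,0,0],0]
    - [0.5,[1.35,0,0],0]
    - [0.5,[-1,0,0],0]
    - [0.5,[-5,0,0],0]
    - [0.5,[-9,0,0],0]
    - [0.5,[-9,0,0],0]

```text
clock: 52.45
eef_pos: [0.4753, 0.0356, 0.1618]
tcp_rot: [0.526, 0.472, -0.523, 0.477]
contact_force: [0.1, -0.1, 0.5]
grip_width: 0.0431
```

Run:
```python
from h import *
p=read_camera("wrist");knobs(p,.07,.088,(.4,.65,-.15,.1));cv2.imwrite("pics/w21.png",p["frame"])
p=read_camera("top");knobs(p,mn=8)
go([.515,-.4112,.158],[.995,-.1])
```

```text
knob [472.7  36. ] r 12.1 z 0.0782 px [251. 197.] bgr [ 83. 134. 164.] 628
knob [465.8 -34.1] r 12.4 z 0.0782 px [251. 268.] bgr [ 79. 127. 155.] 554
knob [564.4 -42.5] r 11.7 z 0.0781 px [355. 265.] bgr [ 72. 119. 146.] 458
knob [ 651.1 -321. ] r 12.2 z 0.0524 px [360. 150.] bgr [93. 97. 22.] 57
knob [ 514.7 -410.9] r 12.5 z 0.0532 px [395. 197.] bgr [ 31.  72. 104.] 63
knob [ 315.5 -382.7] r 12.5 z 0.0529 px [390. 269.] bgr [120.  53.  26.] 68
t 52.55 tcp [0.4727 0.036  0.1583] y [ 0.995 -0.1    0.001] z [-0.1   -0.995  0.   ] x [ 0.001 -0.    -1.   ] F [-1.1 -0.  -1.1] w 0.0428 j6 -0.08
shift cm [3.000e-02 8.670e+00 4.408e+01] turn [np.float64(0.0), np.float64(-180.0)]
```

View pics/w21.png

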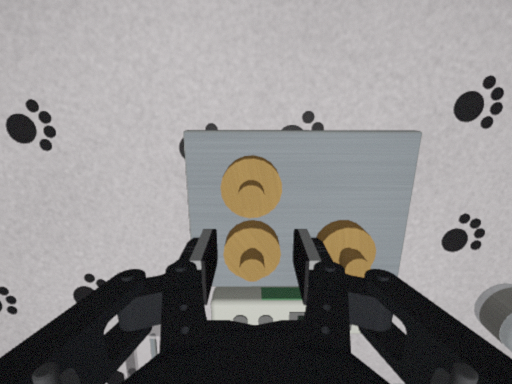

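Three stand on the plate. The last brass weight is at world (0.515, -0.411).

Call:
play_rows:
  rows:
    - [0.5,[-1,1,5],0]
    - [0.5,[-1,2,11],0]
    - [0.5,[-1,3,17],0]
    - [0.5,[-1,4,23],0]
    - [0.5,[-1,5,29],0]
    - [0.5,[-1,6.5,35],0]
    - [0.5,[-1,8.7,41],0]
    - [0.5,[-1,8.7,44.1],0]
    - [0.5,[2,8.7,44.1],0]
    - [0.5,[7,8.7,44.1],0]
    - [0.5,[9,8.7,44.1],0]
    - [0.5,[9,8.7,44.1],0]

```text
clock: 54.05
eef_pos: [0.514, -0.4099, 0.0655]
tcp_rot: [0.524, 0.476, -0.524, 0.473]
contact_force: [0.0, 0.5, 0.1]
grip_width: 0.0429
```

Run:
```python
from h import *
p=read_camera("wrist");cv2.imwrite("pics/w22.png",p["frame"]);knobs(p);go([.5152,-.411,.03],[.995,-.1])
```

```text
knob [ 651.2 -320.9] r 12.3 z 0.0522 px [494.  51.] bgr [114. 117.  46.] 1620
knob [ 515.6 -411.4] r 12.2 z 0.0522 px [257. 233.] bgr [ 77. 126. 155.] 1169
t 54.1 tcp [ 0.5152 -0.4111  0.0678] y [ 0.995 -0.099 -0.001] z [-0.099 -0.995 -0.001] x [-0.001  0.001 -1.   ] F [ 0.7 -0.3  1. ] w 0.0425 j6 -0.75
shift cm [ 3.78  0.   -0.01] turn [np.float64(0.0), np.float64(-180.0)]
```

View pics/w22.png

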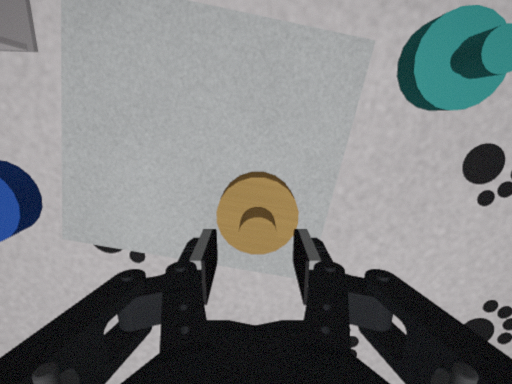

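Call:
play_rows:
  rows:
    - [0.5,[2,0,0],0]
    - [0.5,[3.8,0,0],0]
    - [0.5,[3.8,0,0],0]
    - [1,[3.8,0,0],0]
    - [1,[3.8,0,0],0]
    - [1,[3.8,0,0],0]
    - [1,[3.8,0,0],0]
    - [1,[1,0,0],0]
    - [1,[-4,0,0],0]
    - [1,[-9,0,0],0]
    - [1,[-9,0,0],0]
    - [1,[-9,0,0],0]

```text
clock: 55.6
eef_pos: [0.5144, -0.4104, 0.1562]
tcp_rot: [0.524, 0.475, -0.524, 0.473]
contact_force: [0.1, 0.7, -5.7]
grip_width: 0.0211
```

Run:
```python
from h import *
go([.572,.0258,.15],[.995,-.1]);p=read_camera("wrist");cv2.imwrite("pics/w23.png",p["frame"])
```

```text
t 55.6 tcp [ 0.5144 -0.4104  0.1562] y [ 0.995 -0.1   -0.002] z [-0.1   -0.995 -0.002] x [-0.002  0.002 -1.   ] F [ 0.1  0.7 -5.7] w 0.0211 j6 -0.75
shift cm [  0.71   1.38 -43.98] turn [np.float64(0.0), np.float64(-180.0)]
```

View pics/w23.png

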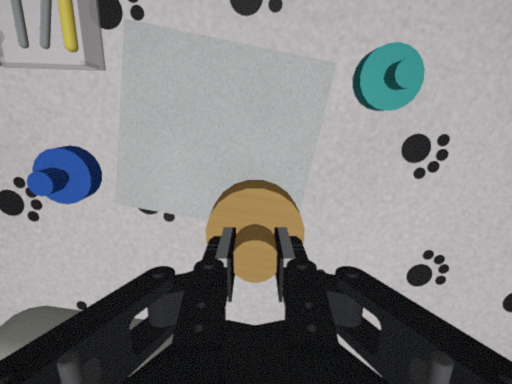

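Call:
play_rows:
  rows:
    - [1,[-1,0.3,-5],0]
    - [1,[-1,0.6,-10],0]
    - [1,[-1,0.9,-16],0]
    - [1,[-1,1.2,-22],0]
    - [1,[-1,1.3,-28],0]
    - [1,[-1,1.3,-34],0]
    - [1,[-1,1.3,-40],0]
    - [1,[-1,1.3,-43.9],0]
    - [1,[-1,1.3,-43.9],0]
    - [1,[2,1.3,-43.9],0]
    - [1,[6,1.3,-43.9],0]
    - [1,[6,1.3,-43.9],0]

```text
clock: 57.15
eef_pos: [0.5674, 0.0239, 0.0931]
tcp_rot: [-0.522, -0.477, 0.527, -0.471]
contact_force: [-0.4, 0.1, -5.3]
grip_width: 0.0211
```

Run:
```python
from h import *
go([.572,.0258,.07],[.995,-.1]);p=read_camera("wrist");cv2.imwrite("pics/w24.png",p["frame"])
```

```text
t 57.15 tcp [0.5674 0.0239 0.0931] y [ 0.995 -0.101 -0.011] z [-0.101 -0.995 -0.   ] x [-0.011  0.002 -1.   ] F [-0.4  0.1 -5.3] w 0.0211 j6 -0.07
shift cm [ 2.31  0.46 -0.23] turn [np.float64(-0.0), np.float64(180.0)]
```

View pics/w24.png

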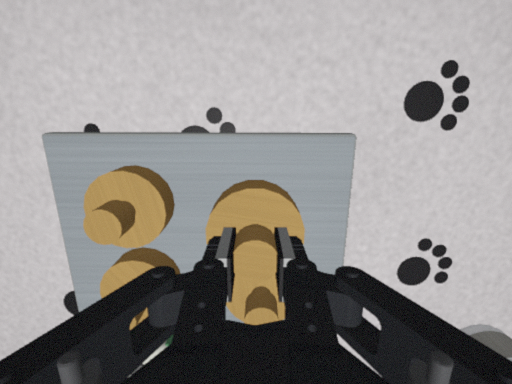

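Call:
play_rows:
  rows:
    - [1,[2,0,-0.1],0]
    - [1,[2.8,0,-0.1],0]
    - [1,[2.8,0,-0.1],0]
    - [1,[2.8,0,-0.1],0]

```text
clock: 57.7
eef_pos: [0.5728, 0.0248, 0.0714]
tcp_rot: [0.525, 0.474, -0.524, 0.475]
contact_force: [0.2, -0.4, -5.0]
grip_width: 0.0215
```

Run:
```python
from h import *
go([.572,.0258,.056],[.995,-.1])
```

```text
t 57.7 tcp [0.5728 0.0248 0.0714] y [ 0.995 -0.1    0.002] z [-0.1   -0.995  0.   ] x [ 0.002 -0.    -1.   ] F [ 0.2 -0.4 -5. ] w 0.0215 j6 -0.06
shift cm [ 1.54 -0.09 -0.09] turn [np.float64(0.0), np.float64(-180.0)]
```

Call:
play_rows:
  rows:
    - [1,[0.7,-0.05,0],0]
    - [1,[1.2,-0.05,0],0]
    - [1,[1.5,-0.05,0],0]
    - [1,[1.5,-0.05,0],0]
    - [0.5,[1.5,-0.05,0],0]
    - [0.5,[1.5,-0.05,0],0]
    - [0.5,[1.5,-0.05,0],0]
    - [0.5,[-1,-0.05,0],0]
    - [0.5,[-5,-0.05,0],0]
    - [0.5,[-10,0,0],0]
    - [0.5,[-15,0,0],0]
    - [0.5,[-15,0,0],0]

```text
clock: 59.2
eef_pos: [0.5752, 0.0246, 0.2256]
tcp_rot: [0.526, 0.472, -0.522, 0.477]
contact_force: [-0.3, -0.5, -0.9]
grip_width: 0.0429
```

Call:
play_rows:
  rows:
    - [0.5,[-2,0,-5],0]
    - [0.5,[-2,0,-11],0]
    - [0.5,[-2,0,-17],0]
    - [0.5,[-2,0,-23],0]
    - [0.5,[-2,0,-25],0]
    - [0.5,[-2,0,-25],0]
    - [0.5,[-2,0,-25],0]

```text
clock: 60.08
eef_pos: [0.597, 0.2722, 0.2396]
tcp_rot: [-0.524, -0.474, 0.525, -0.474]
contact_force: [0.6, -0.2, 0.7]
grip_width: 0.0428
```

Run:
```python
from h import *
C=np.array([.519,-.005]);a=np.array([-.1,-.995]);b=np.array([.995,-.1])
for n in ["top","side"]:
    p=read_camera(n);cv2.imwrite(f"pics/{n}30.png",p["frame"]);lean(p);knobs(p,.068,.09,(.4,.65,-.15,.1),8)
    for l in ["jar","bowl","caddy","tray"]: print(l,[np.round(d["point"],3).tolist() for d in pinpoint(p,l)[:1]])
    print("wedges");tops(p,.03,.056,(.34,.56,.29,.47))
st()
```

```text
plate slope [-0.0007  0.0001] c [519.9  -5. ] [175.2 237.3] 83.9 z at c 0.0268 1963
knob [570.4  24.5] r 12.2 z 0.0785 px [240. 180.] bgr [ 32.  76. 110.] 63
knob [563.4 -44.2] r 11.9 z 0.0784 px [265. 181.] bgr [ 33.  77. 111.] 61
knob [470.7  35.3] r 11.3 z 0.0782 px [237. 215.] bgr [ 34.  78. 113.] 59
knob [464.7 -34.7] r 11.8 z 0.0786 px [262. 217.] bgr [ 34.  79. 114.] 62
jar [[0.78, -0.166, -0.004]]
bowl []
caddy [[0.334, -0.206, -0.004]]
tray []
wedges
175 c [466.3 347.7] [78.3 31. ] 6.9 z 0.0363 ymin/max [0.3307 0.3632]
plate slope [-0.0015 -0.0012] c [518.8  -1.1] [180. 232.] 84.1 z at c 0.0249 1051
knob [564.8 -42.6] r 13.2 z 0.0764 px [260. 185.] bgr [ 43.  90. 118.] 64
knob [463.9 -33.6] r 13.5 z 0.076 px [296. 189.] bgr [ 43.  89. 116.] 67
knob [569.6  26.2] r 12.6 z 0.0775 px [257. 203.] bgr [ 43.  89. 116.] 46
knob [471.8  36.1] r 12.8 z 0.0766 px [293. 209.] bgr [ 42.  91. 119.] 69
jar [[0.774, -0.166, 0.002]]
bowl [[0.708, 0.383, 0.001]]
caddy [[0.336, -0.209, -0.002]]
tray [[0.449, 0.384, 0.004]]
wedges
551 c [481.2 350.1] [94.8 33.2] 7.5 z 0.0405 ymin/max [0.3329 0.3705]
631 c [469.9 420.5] [92.5 33.7] 7.9 z 0.0409 ymin/max [0.4026 0.4399]
t 60.67 tcp [0.597  0.2738 0.2403] y [ 0.995 -0.1    0.   ] z [-0.1   -0.995 -0.   ] x [ 0.  0. -1.] F [-0.  -0.1  0.3] w 0.0427 j6 0.35
```

View pics/top30.png

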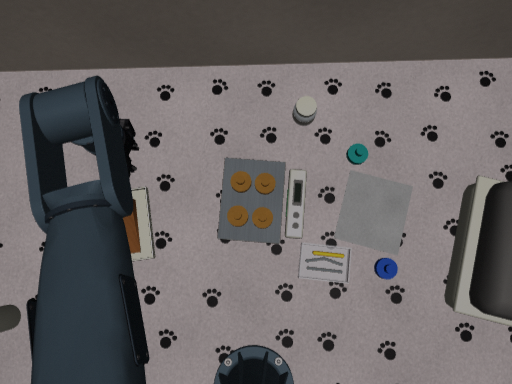

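View pics/side30.png

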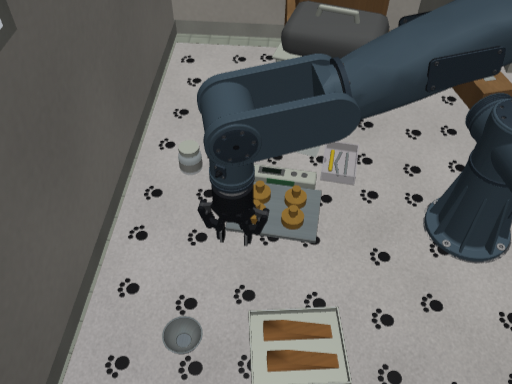

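The top view shows four brass weights on the plate at px (240,180), (265,181), (237,215) and (262,217). The side view shows both wedges in the tray at px (297,330) and (302,361). The arm is clear, so I hand in.

```bash
python3 -c "
from station import *
print(job_done())"
```

```text
the job is handed in; nothing more can be done
None
```

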